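# Prop the radio's flap and top up its cell tube

### The arm

A 6-joint arm with a two-finger parallel gripper is mounted at the origin on the work surface. World frame = base frame: x ahead of the robot, y to its left, z up, the work surface at z = 0. Lengths are in mm, angles in degrees, forces in N, time in s.
With the tool pointing down it reaches from about 300 to 850 mm from the base axis. Payload 4.2 kg.
Tool frame: the origin (TCP) lies at the centre of the arm's flange, where the gripper is bolted on; the fingertips stand 191 mm ahead of it and the grasp point (between the pads) lies 172 mm ahead of it; y points along the fingers, x is the direction in which the jaws open and shut, and the axes are right-handed (so a half turn about y gives the same grasp; the last joint's range is limited). The gripper opens to 91 mm and grips with 3 to 60 N. Pads are 32 mm wide; open, the fingers measure 118 mm over their backs; the gripper's body (76 mm by 178 mm) begins 60 mm behind the grasp point.
Start: joints at [-75.516, 18.312, 89.639, -0, 72.044, -1.146], TCP at [154.92, -553.735, 404.776] pointing down, gripper open.
Joint ranges: [-177.97, 177.97], [-48.28, 115.42], [12.27, 149.76], [-77.06, 257.06], [2.81, 150.46], [-146.56, 146.56]. Speed limits (degrees/s): [147.25, 147.25, 180, 180, 180, 180].

### API

Orientations are given as [roll, pitch, yaw] about the fixed x, y, z axes, in that order (R = Rz(yaw) Ry(pitch) Rx(roll)).
In Python, from workcell import env gives the robot as it stands.
- The arm moves only by the tool carry_out, never from a script. Its argument "increments" is a list of rows, each a list of 3 entries, a list of its own where there are three numbers: the turn, a rotation vector about the tool's x, y, z in rad, then the shift along the tool's x, y, z in mm, then the closure, from 0 (fully open) to 1 (shut). In form: [[[wx, wy, wz], [dx, dy, dz], claw], ...]. A call has 1 to 10 rows; each row is the pose to reach, as a shift and turn from the pose commanded when the call began, along the tool's axes at that moment; what a row does not reach only later rows make up. A row lasts 1/12 s, in which the tool goes at most 41.7 mm and 7.16 degrees, less where a joint would pass 70% of its speed; a pose out of reach is approached as far as the arm can. A call with a gripper value outside its range is refused whole. The fingers move at their own pace and stop on an object; "force" is the grip in N (left out, the last holds). Time passes only in rows, so rows that repeat a pose let the fingers close. It gives the time, the measured TCP pose, the force and the opening at its end, in the units of the state.
- env.state(): the state, without advancing time (a new reading comes with each control period).
- env.grab_frame(name): name is "scene" or "top" or "wrist"; returns a dict with "frame" (384x512x3 uint8, blue, green, red), "z_map" (384x512 float32, mm along the optical axis (not along the pixel's ray), 0 where there is no reading), "camera_matrix" (3x3 intrinsics, pixels), "rvec" (rotation vector, rad) and "tvec" (3), from world to camera coordinates, as OpenCV has them; the wrist camera has in their place "hand_eye" (4x4, takes a point from camera to tool coordinates, whose origin is the TCP and whose axes are the tool frame's). Camera axes: x right, y down, z forward; pixel columns grow to the right and rows downward; lengths in mm; the calibration is good to about 2 mm. A picture is of the moment at which its call begins: read the wrist's pose just before it.
- env.job_done(): hands the job in, once; it reports no verdict.
The state is a dict: "time_s": time; "qpos": joint angles; "qvel": joint speeds; "effort": joint torques, N m; "ee_pos": TCP position; "ee_rot": TCP orientation; "force": force on the tool from outside, world axes, zero at the start; "torque": the same for the moment, N m; "gripper_width": finger opening in mm.
Only numpy, scipy, OpenCV 4.12 (cv2) and the standard library are available. Lean on these libraries where they do the work, as an engineer would, in place of code of your own. Each camera call takes 0.05 s, during which the arm holds its last target. There are 200 camera calls.

### The job

Lift the radio's back flap right up and, before it sinks shut, flip the stay up under it past upright so that the flap is propped open. Only then lower disc cells from the bench flat into the grey tube (it holds a black filler plug, which stays) until the top of the stack is level with the dark line inside it, neither short of it nor above it. Leave the flap propped and the spare cells on the bench, ready for a meter check, and do not disturb the meter, rack or wrench.

Things in the scene. Friction and masses are not known exactly. Their poses are not given: they have to be found in the camera images.
- radio: cream radio case lying on its face, fixed: 180 (its x) x 260 (y) x 85 mm high, walls 4 mm; origin under its centre, x points away from the robot, z up. Inside, mm: green board at height 45; aluminium can x 8..80, y -122..-62, top 75; round magnet diameter 56 at x -30, y 75, top 70; a grey upright tube
- flap (a joint): opening of the back flap, 0 shut, stop at 1.5 rad. It is the radio's whole top (178 x 260 x 5 mm, 180 g), hinged on the far (+x) upper edge, damped 3 N m s/rad: a few newtons at the bar lift it. No catch: let go, it sinks shut slowly, about 15 s from 1.47 to 1.3 rad, faster lower down. On the raised stay it rests at 1.30
- flap_hinge (a point): middle of the flap's hinge line, 90 mm along the radio's x, 85 mm above the bench; the axis is the radio's y
- flap_bar (a point): middle of the flap's pull bar: round steel, diameter 8, length 70 mm, parallel to the hinge, 208 mm from it and 30 mm beyond the flap's free edge (26 mm gap for a finger). Shut, it stands out in front of the case, 87 mm above the bench. It can turn between finger pads
- stay (a joint): angle of the stay, a steel rod: 0 lying in the case pointing to the radio's -y, 1.57 upright, stop at 1.68 rad. It turns in the radio's y-z plane; its stiff pivot (0.035 N m) stays where left. Its end passes under the flap only while the flap is above 1.30 rad
- stay_pivot (a point): pivot of the stay (rod diameter 12, length 128 mm), 40 mm nearer the robot than the hinge line, 105 mm along the radio's +y, 77 mm above the bench; the axis is the radio's x
- stay_pin (a point): grip point on the stay's cross pin: diameter 10 mm, it sticks out 46 mm from the rod towards the robot (radio's -x), 115 mm from the pivot; this point is 32 mm out. It can turn between finger pads. With the flap nearly upright 70 mm behind it, tilt the gripper back towards the robot by some 25 degrees
- tube_mouth (a point): centre of the mouth of the upright grey cell tube in the case, 80 mm above the bench (radio x -45, y -70 mm): bore 39 mm, wall 4 mm, closed floor 4 mm above the bench. Two full-height slots, 27 mm wide, facing the radio's +y and -y, let the fingers lower a cell inside; a 32 mm wide pit leaves them room out to 46 mm from the axis
- mark (a point): centre of the bore at the height of the dark line round the inside of the tube, 8 mm below the mouth; a stack 68 mm high comes level with it: 6, 5 or 4 cells on a plug of 8, 18 or 28 mm
- C1_center (a point): centre of a disc cell: plain metal disc, diameter 36 mm, 10 mm thick, 35 g; its z is the disc's axis (either face may be up). Starts flat on the bench beside the radio, if it is there at all (6 or 7 of C1 to C7 are)
- C2_center (a point): centre of a disc cell: plain metal disc, diameter 36 mm, 10 mm thick, 35 g; its z is the disc's axis (either face may be up). Starts flat on the bench beside the radio, if it is there at all (6 or 7 of C1 to C7 are)
- C3_center (a point): centre of a disc cell: plain metal disc, diameter 36 mm, 10 mm thick, 35 g; its z is the disc's axis (either face may be up). Starts flat on the bench beside the radio, if it is there at all (6 or 7 of C1 to C7 are)
- C4_center (a point): centre of a disc cell: plain metal disc, diameter 36 mm, 10 mm thick, 35 g; its z is the disc's axis (either face may be up). Starts flat on the bench beside the radio, if it is there at all (6 or 7 of C1 to C7 are)
- C5_center (a point): centre of a disc cell: plain metal disc, diameter 36 mm, 10 mm thick, 35 g; its z is the disc's axis (either face may be up). Starts flat on the bench beside the radio, if it is there at all (6 or 7 of C1 to C7 are)
- C6_center (a point): centre of a disc cell: plain metal disc, diameter 36 mm, 10 mm thick, 35 g; its z is the disc's axis (either face may be up). Starts flat on the bench beside the radio, if it is there at all (6 or 7 of C1 to C7 are)
- C7_center (a point): centre of a disc cell: plain metal disc, diameter 36 mm, 10 mm thick, 35 g; its z is the disc's axis (either face may be up). Starts flat on the bench beside the radio, if it is there at all (6 or 7 of C1 to C7 are)
- plug1_center (a point): centre of a black filler plug, diameter 36 mm, 8 mm tall, that stands on the tube's floor, if it is there at all: exactly one of the plugs (8, 18 or 28 mm tall) is, and it stays there; the cells go on top of it
- plug2_center (a point): centre of a black filler plug, diameter 36 mm, 18 mm tall, that stands on the tube's floor, if it is there at all: exactly one of the plugs (8, 18 or 28 mm tall) is, and it stays there; the cells go on top of it
- plug3_center (a point): centre of a black filler plug, diameter 36 mm, 28 mm tall, that stands on the tube's floor, if it is there at all: exactly one of the plugs (8, 18 or 28 mm tall) is, and it stays there; the cells go on top of it
- meter: green multimeter with a dial, 150 x 80 x 38 mm (50 mm with the knob), lying on the bench; origin at the centre of its underside; bystander
- rack: slotted aluminium rack of tweezers, 60 x 150 mm, 56 mm high, tweezers up to 115 mm; origin under its centre; bystander
- wrench: steel wrench, 160 mm long, lying on the bench left of the radio; origin about its middle; bystander
Mind the look-alikes: they are no part of the job. What is shaped like the part that bears C1_center but orange is not meant. Leave any purple or yellow look-alike of the part that bears C4_center alone.

How it is judged (in metres and radians):
On the way, in this order (a step that is already met when the one before it is completed fails the run):
1. the flap is up and the stay stands upright under it, with the fingers off both (value of joint stay above 1.45 rad and value of joint flap above 1.2 rad and contact force between the fingers and anything else below 0.1 N), for 0.3 s.
2. the stack of cells in the tube has come level with the mark (((horizontal distance between C1_center and mark below 0.005 m and z of C1_center in the frame of mark between -0.0085 and -0.0015 m and angle between the z axis of C1_center and the z axis of radio, either way round below 0.12 rad) or (horizontal distance between C2_center and mark below 0.005 m and z of C2_center in the frame of mark between -0.0085 and -0.0015 m and angle between the z axis of C2_center and the z axis of radio, either way round below 0.12 rad) or (horizontal distance between C3_center and mark below 0.005 m and z of C3_center in the frame of mark between -0.0085 and -0.0015 m and angle between the z axis of C3_center and the z axis of radio, either way round below 0.12 rad) or (horizontal distance between C4_center and mark below 0.005 m and z of C4_center in the frame of mark between -0.0085 and -0.0015 m and angle between the z axis of C4_center and the z axis of radio, either way round below 0.12 rad) or (horizontal distance between C5_center and mark below 0.005 m and z of C5_center in the frame of mark between -0.0085 and -0.0015 m and angle between the z axis of C5_center and the z axis of radio, either way round below 0.12 rad) or (horizontal distance between C6_center and mark below 0.005 m and z of C6_center in the frame of mark between -0.0085 and -0.0015 m and angle between the z axis of C6_center and the z axis of radio, either way round below 0.12 rad) or (horizontal distance between C7_center and mark below 0.005 m and z of C7_center in the frame of mark between -0.0085 and -0.0015 m and angle between the z axis of C7_center and the z axis of radio, either way round below 0.12 rad)) and not (horizontal distance between C1_center and mark below 0.04 m and z of C1_center in the frame of mark above -0.0015 m) and not (horizontal distance between C2_center and mark below 0.04 m and z of C2_center in the frame of mark above -0.0015 m) and not (horizontal distance between C3_center and mark below 0.04 m and z of C3_center in the frame of mark above -0.0015 m) and not (horizontal distance between C4_center and mark below 0.04 m and z of C4_center in the frame of mark above -0.0015 m) and not (horizontal distance between C5_center and mark below 0.04 m and z of C5_center in the frame of mark above -0.0015 m) and not (horizontal distance between C6_center and mark below 0.04 m and z of C6_center in the frame of mark above -0.0015 m) and not (horizontal distance between C7_center and mark below 0.04 m and z of C7_center in the frame of mark above -0.0015 m)), for 0.3 s.
At the end, for the whole second after the job is handed in: The stay stands past 1.45 rad with the flap above 1.2 rad on it; the uppermost cell in the tube lies flat with its top within 3.5 mm of the mark and no cell is higher there; every cell is either flat in the tube or on the bench, and the plug is still in the tube (all of step 2 and value of joint stay above 1.45 rad and value of joint flap above 1.2 rad and (height (world z) of C1_center below 0.02 m or (horizontal distance between C1_center and mark below 0.005 m and angle between the z axis of C1_center and the z axis of radio, either way round below 0.15 rad)) and (height (world z) of C2_center below 0.02 m or (horizontal distance between C2_center and mark below 0.005 m and angle between the z axis of C2_center and the z axis of radio, either way round below 0.15 rad)) and (height (world z) of C3_center below 0.02 m or (horizontal distance between C3_center and mark below 0.005 m and angle between the z axis of C3_center and the z axis of radio, either way round below 0.15 rad)) and (height (world z) of C4_center below 0.02 m or (horizontal distance between C4_center and mark below 0.005 m and angle between the z axis of C4_center and the z axis of radio, either way round below 0.15 rad)) and (height (world z) of C5_center below 0.02 m or (horizontal distance between C5_center and mark below 0.005 m and angle between the z axis of C5_center and the z axis of radio, either way round below 0.15 rad)) and (height (world z) of C6_center below 0.02 m or (horizontal distance between C6_center and mark below 0.005 m and angle between the z axis of C6_center and the z axis of radio, either way round below 0.15 rad)) and (height (world z) of C7_center below 0.02 m or (horizontal distance between C7_center and mark below 0.005 m and angle between the z axis of C7_center and the z axis of radio, either way round below 0.15 rad)) and horizontal distance between each of plug1_center, plug2_center, plug3_center and mark below 0.006 m); the robot touches nothing.
It fails at once if the meter is pushed more than 30 mm from its place (distance of meter from where it was at the start of the episode above 0.03 m).
It fails at once if the rack is pushed more than 30 mm from its place (distance of rack from where it was at the start of the episode above 0.03 m).
It fails at once if the wrench is pushed more than 30 mm from its place (distance of wrench from where it was at the start of the episode above 0.03 m).
Of plug1, plug2, plug3 only 1 to 1 are there at a start; the rules pass over those that are not, and their reading is None.
Of C1, C2, C3, C4, C5, C6, C7 only 6 to 7 are there at a start; the rules pass over those that are not, and their reading is None.
At some moment in a run one of C1, C2, C3, C4, C5, C6, C7 may be knocked a few centimetres aside while the robot is not near it.
Once in a run the grip may slacken for a moment while it holds something.
It also fails if it takes over 210 s, if anything falls off the work surface, if the arm or the gripper's body presses on something with over 40 N, if the wrist force passes 120 N, or if a joint passes its speed limit or range.

## Working session

There is one attempt and no reset: what is moved stays moved. The work goes in short steps, Python scripts to look and compute and a tool call to move; the robot and the scene stay as the last step left them, time stands still between calls to the robot, and variables do not carry over. Pictures are saved under pics/ and viewed, about 12 in all and at most 16, crops included, and the job is handed in when it is done.

Besides the shell and the picture viewer there is one more tool, called after "Call:" as name(argument=value, ...), one argument or row to a line, values as JSON. carry_out: Moves the arm, as the interface text tells. Its arguments: {"type":"object","properties":{"increments":{"type":"array","items":{"type":"array"}},"force":{"type":"number"}},"required":["increments"]}

```bash
ls; mkdir -p pics; cat > h.py <<'E'
import numpy as np, cv2
from scipy.spatial.transform import Rotation as R
from workcell import env
def T():
    s=env.state(); M=np.eye(4); M[:3,:3]=R.from_euler('xyz',s['ee_rot'],degrees=True).as_matrix(); M[:3,3]=s['ee_pos']; return M
def grab(n):
    Tw=T(); f=env.grab_frame(n); K=np.array(f['camera_matrix'])
    if n=='wrist': M=Tw@np.array(f['hand_eye'])
    else:
        C=np.eye(4); C[:3,:3]=cv2.Rodrigues(np.array(f['rvec'],float))[0]; C[:3,3]=np.ravel(f['tvec']); M=np.linalg.inv(C)
    return f['frame'],f['z_map'],K,M
def cloud(z,K,M):
    v,u=np.indices(z.shape); P=np.stack([(u-K[0,2])/K[0,0]*z,(v-K[1,2])/K[1,1]*z,z],-1)@M[:3,:3].T+M[:3,3]; P[z==0]=np.nan; return P
def plan(pos,rpy):
    "increment (rotvec, shift) from present measured pose to world TCP pose"
    A=T(); Rt=R.from_euler('xyz',rpy,degrees=True).as_matrix()
    return R.from_matrix(A[:3,:3].T@Rt).as_rotvec().round(4), (A[:3,:3].T@(np.array(pos)-A[:3,3])).round(1)
E
python3 - <<'E'
from h import *
print(env.state())
for n in ['scene','top']:
    f,z,K,M=grab(n); np.savez(n+'0.npz',f=f,z=z,K=K,M=M); print(n,M.round(2).tolist(),K[0,0])
    cv2.imwrite(f'pics/{n}0.png',cv2.resize(f,(800,600)))
E
```

```text
pics
{'time_s': 0.0, 'qpos': array([-7.55163080e+01,  1.83513987e+01,  8.97049236e+01, -1.17127159e-03,
        7.20436960e+01, -1.14698546e+00]), 'qvel': array([ 0.11886831,  0.02496022,  0.03965457, -0.03278451,  0.02112402,
        0.07405066]), 'effort': array([-2.03533804e-03, -4.12465346e+01, -2.31982273e+01,  7.24877045e-02,
        4.59049700e-02, -1.47142277e-04]), 'ee_pos': array([ 154.87299531, -553.58384367,  403.93246252]), 'ee_rot': array([-89.99911127,   0.10002052, -74.36895965]), 'force': array([ 0.04711551,  0.33276469, -0.13755579]), 'torque': array([-0.04919736,  0.01925371,  0.015226  ]), 'gripper_width': 91.47316648031885}
scene [[0.41, 0.57, -0.72, 1625.79], [0.91, -0.27, 0.31, -452.48], [-0.02, -0.78, -0.63, 1035.43], [0.0, 0.0, 0.0, 1.0]] 478.8563577695622
top [[-0.01, -0.99, 0.1, 422.98], [-1.0, 0.01, -0.01, 10.12], [0.01, -0.1, -0.99, 1255.04], [0.0, 0.0, 0.0, 1.0]] 464.8071763177128
```

View pics/scene0.png

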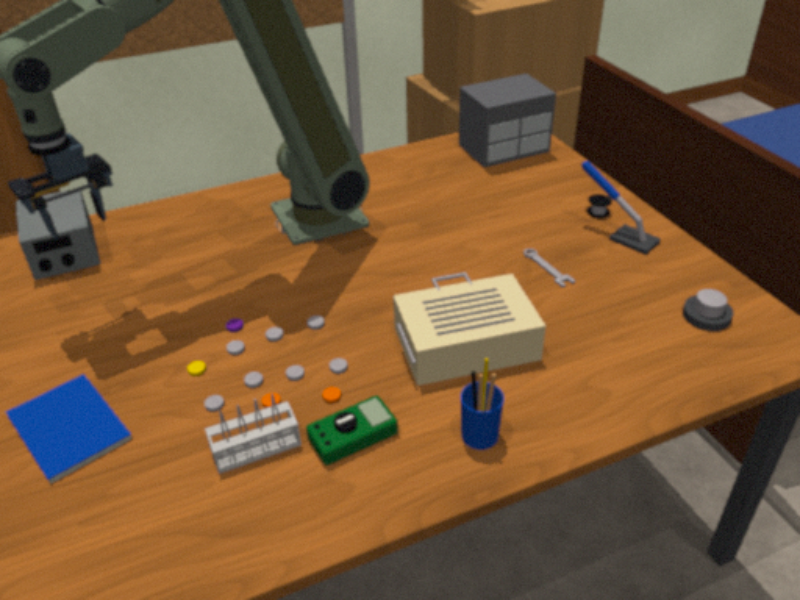

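View pics/top0.png

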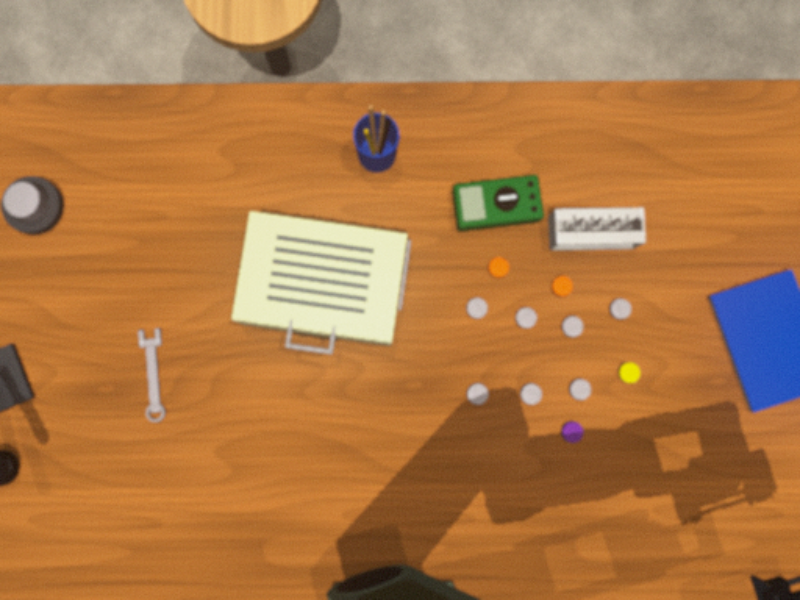

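Scene view: the radio is at (468,325) with its bar at (452,278), and the cells are grey discs. Top view, the candidates are:
- **Grey cells:** seven, at (478,308), (527,318), (573,326), (621,308), (478,394), (531,394) and (581,390).
- **Look-alikes to leave:** orange (499,267) and (562,286), yellow (630,372), purple (572,432).
- **Flap bar:** (310,340). The wrench at (152,375) is not it.

I'll fit the poses next.

```bash
cat > fit.py <<'E'
from h import *
def discs(f,P,hmax=25):
    hsv=cv2.cvtColor(f,cv2.COLOR_BGR2HSV); out=[]
    m=((hsv[...,1]<70)&(hsv[...,2]>60)&(P[...,2]<hmax)&(P[...,2]>3)).astype(np.uint8)
    n,l,s,c=cv2.connectedComponentsWithStats(m)
    for i in range(1,n):
        if s[i,4]<30: continue
        q=P[l==i]; out.append((s[i,4],np.nanmean(q,0).round(1),(np.nanmax(q,0)-np.nanmin(q,0)).round(0)))
    return out
E
python3 - <<'E'
from fit import *
for n in ['top','scene']:
    d=np.load(n+'0.npz'); P=cloud(d['z'],d['K'],d['M'])
    print(n); [print(*o) for o in discs(d['f'],P)]
    Z=P[...,2]; m=(Z>80)&(Z<96)&(P[...,0]>250)&(P[...,0]<720)&(abs(P[...,1]-130)<260)
    nn,l,s,c=cv2.connectedComponentsWithStats(m.astype(np.uint8),connectivity=4)
    i=1+np.argmax(s[1:,4]); q=P[l==i]; print('top z',np.median(q[:,2]),len(q))
    mo=cv2.morphologyEx((l==i).astype(np.uint8),cv2.MORPH_OPEN,np.ones((9,9)))
    q2=P[mo>0]; print(cv2.minAreaRect(q2[:,:2].astype(np.float32)))
    r=cv2.boxPoints(cv2.minAreaRect(q2[:,:2].astype(np.float32))); print(r.round(1).tolist())
    b=P[m&(mo==0)]; 
    # bar: points out of rect
    k=[p for p in b if cv2.pointPolygonTest(r.reshape(-1,1,2),(float(p[0]),float(p[1])),True)<-12]
    k=np.array(k); print('bar',len(k),np.median(k,0) if len(k) else '', cv2.minAreaRect(k[:,:2].astype(np.float32)) if len(k)>3 else '')
E
```

```text
top
468 [743.2 606.8  18.8] [95. 97. 13.]
104 [ 700.6 -385.3    8.4] [23. 85. 21.]
34 [ 704.2 -308.7    7.2] [21. 28. 17.]
30 [ 701.7 -335.7    5.5] [20. 28. 14.]
117 [ 667.6 -357.9    6.1] [ 10. 145.  22.]
128 [ 561.4 -148.9    8.4] [34. 32. 12.]
128 [ 557.1 -398.     8.6] [33. 35. 11.]
124 [ 543.8 -233.8    8.2] [33. 34. 11.]
123 [ 527.4 -313.6    8.4] [36. 35. 12.]
354 [458.6 408.7   6.3] [157.  44.  11.]
459 [450.1 644.5  10.6] [106.  55.  15.]
131 [ 419.  -322.7    8.3] [32. 34.  9.]
131 [ 413.7 -146.1    8.3] [32. 33. 12.]
130 [ 412.1 -237.4    8.5] [32. 33. 10.]
top z 88.53944039503654 7365
((606.743896484375, 115.91096496582031), (260.4537658691406, 181.37220764160156), 81.12110900878906)
[[497.0, 1.2000000476837158], [676.2000122070312, -26.799999237060547], [716.4000244140625, 230.60000610351562], [537.2000122070312, 258.6000061035156]]
bar 127 [491.71796356 133.38803392  89.09285368] ((495.3769226074219, 132.69229125976562), (76.81244659423828, 19.374448776245117), 80.82878875732422)
scene
141 [-1400.    788.     14.1] [ 61. 310.  22.]
101 [-41.4 627.4  17.2] [ 26. 221.  2
[... 352 characters left out ...]
 33. 13.]
83 [ 547.8 -237.7   10.6] [37. 34. 13.]
87 [ 531.6 -316.7   10.5] [42. 32. 16.]
94 [ 561.7 -401.7   10.5] [36. 33. 12.]
653 [ 705.2 -356.4    7.8] [ 48. 148.  22.]
59 [ 590.  -594.7    7.8] [26. 74. 13.]
57 [ 612.6 -668.6    7.1] [22. 66.  9.]
top z 91.13302496942805 3288
((609.6156616210938, 111.78083801269531), (261.79266357421875, 182.83673095703125), 81.78353881835938)
[[500.3999938964844, -4.699999809265137], [681.4000244140625, -30.799999237060547], [718.7999877929688, 228.3000030517578], [537.7999877929688, 254.39999389648438]]
bar 59 [493.45400373 128.39796957  90.30208806] ((496.5661315917969, 130.19244384765625), (77.38888549804688, 20.178077697753906), 83.25053405761719)
```

```bash
python3 - <<'E'
from h import *
print(np.array(env.grab_frame('wrist')['hand_eye']).round(3))
print(plan([480,131,450],[-90,0,-8.6]), plan([320,-300,450],[-90,0,-42]))
E
```

```text
[[ 1.     0.     0.     0.496]
 [-0.    -0.243  0.97  19.996]
 [ 0.    -0.97  -0.243 67.536]
 [ 0.     0.     0.     1.   ]]
(array([-7.0000e-04, -1.1479e+00, -1.1000e-03]), array([-571.8,  -45.1,  497.5])) (array([-4.000e-04, -5.649e-01, -1.200e-03]), array([-199.8,  -45.6,  227.3]))
```

Call:
carry_out(
  increments=[
    [[0,-1.148,0],[-572,-45,497],0.0],
    [[0,-1.148,0],[-572,-45,497],0.0],
    [[0,-1.148,0],[-572,-45,497],0.0],
    [[0,-1.148,0],[-572,-45,497],0.0],
    [[0,-1.148,0],[-572,-45,497],0.0],
    [[0,-1.148,0],[-572,-45,497],0.0],
    [[0,-1.148,0],[-572,-45,497],0.4],
    [[0,-1.148,0],[-572,-45,497],0.8],
    [[0,-1.148,0],[-572,-45,497],0.8],
    [[0,-1.148,0],[-572,-45,497],0.8],
  ],
)

```text
time_s: 0.98
ee_pos: [333.1, -175.9, 429.6]
ee_rot: [-90.0, -0.0, -8.4]
force: [1.2, -0.8, 0.3]
gripper_width: 67.4
```

```bash
python3 - <<'E'
from h import *
s=env.state();print(s['ee_pos'],s['ee_rot'],s['gripper_width'],plan([480,131,450],[-90,0,-8.6]))
E
```

```text
[ 333.06343082 -175.89903111  429.58446998] [-9.00126407e+01 -2.07405790e-02 -8.37049537e+00] 67.40312937344878 (array([0.0002, 0.004 , 0.0004]), array([100.7, -20.5, 325. ]))
```

Call:
carry_out(
  increments=[
    [[0,0.004,0],[100,-20,325],0.8],
    [[0,0.004,0],[100,-20,325],0.8],
    [[0,0.004,0],[100,-20,325],0.8],
    [[0,0.004,0],[100,-20,325],0.8],
    [[0,0.004,0],[100,-20,325],0.8],
    [[0,0.004,0],[100,-20,325],0.8],
    [[0,0.004,0],[100,-20,325],0.8],
    [[0,0.004,0],[100,-20,325],0.8],
    [[0,0.004,0],[100,-20,325],0.8],
    [[0,0.004,0],[100,-20,325],0.8],
  ],
)

```text
time_s: 1.82
ee_pos: [481.3, 130.6, 448.8]
ee_rot: [-90.0, 0.0, -8.6]
force: [-0.3, 0.1, -0.4]
gripper_width: 18.1
```

```bash
python3 - <<'E'
from h import *
s=env.state();print(s['ee_pos'],s['ee_rot'],s['gripper_width'])
f,z,K,M=grab('wrist'); np.savez('w1.npz',f=f,z=z,K=K,M=M); cv2.imwrite('pics/w1.png',f)
P=cloud(z,K,M); m=(P[...,2]>78)&(P[...,2]<100)
q=P[m]; c=np.array([607,114]); e=np.array([np.cos(np.radians(-8.6)),np.sin(np.radians(-8.6))]); n=np.array([-e[1],e[0]])
xr=(q[:,:2]-c)@e; yr=(q[:,:2]-c)@n
b=xr<-106
print('bar',b.sum(),np.median(q[b],0),'xr',np.percentile(xr[b],[1,10,50,90]),'yr',np.percentile(yr[b],[1,99]),'z',np.percentile(q[b][:,2],[5,50,95]))
w=(xr>-100); print('flap edge xr',np.percentile(xr[w],[.1,.5,2]),'z',np.median(q[w,2]))
# edge line: for each yr bin min xr
for lo in range(-60,120,20):
    k=w&(yr>lo)&(yr<lo+20)
    if k.sum()>20: print(lo,np.percentile(xr[k],.5).round(1),end=';')
bb=b&(abs(yr-np.median(yr[b]))<25); A=np.polyfit(yr[bb],xr[bb],1); print(A, 'deg',np.degrees(A[0]))
E
```

```text
[481.28391852 130.60516352 448.76168065] [-9.00178221e+01  4.68847399e-02 -8.60509509e+00] 18.056551201663822
bar 492 [491.43722424 132.45478801  90.7366425 ] xr [-121.67971549 -120.60409143 -117.08836004 -111.58759858] yr [-37.6958824   37.71422699] z [88.55047799 90.7366425  92.16186379]
flap edge xr [-96.59243208 -89.5445033  -87.13993527] z 89.9878842270731
-60 -86.4;-40 -96.3;-20 -89.5;0 -89.5;20 -97.0;40 -89.3;60 -89.0;80 -89.1;100 -88.8;[ 2.22696283e-02 -1.17815398e+02] deg 1.275955710858204
```

View pics/w1.png

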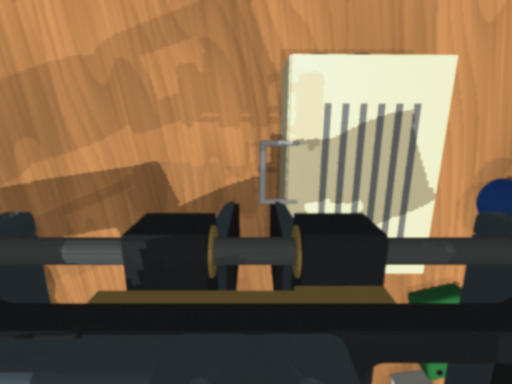

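```bash
python3 - <<'E'
from h import *
for z in (330,260): print(plan([489.5,132.3,z],[-90,0,-8.9]))
E
```

```text
(array([ 0.0014,  0.0035, -0.0015]), array([  8.6, 118.7,   4.7]))
(array([ 0.0014,  0.0035, -0.0015]), array([  8.7, 188.7,   4.8]))
```

Call:
carry_out(
  increments=[
    [[0,0.004,0],[8.5,40,4.8],0.8],
    [[0,0.004,0],[8.5,80,4.8],0.8],
    [[0,0.004,0],[8.5,110,4.8],0.8],
    [[0,0.004,0],[8.5,130,4.8],0.8],
    [[0,0.004,0],[8.5,150,4.8],0.8],
    [[0,0.004,0],[8.5,165,4.8],0.8],
    [[0,0.004,0],[8.5,178,4.8],0.8],
    [[0,0.004,0],[8.5,188,4.8],0.8],
    [[0,0.004,0],[8.5,188,4.8],0.8],
  ],
)

```text
time_s: 2.62
ee_pos: [488.5, 130.3, 259.8]
ee_rot: [-90.1, 0.2, -9.2]
force: [-0.7, 0.1, 0.6]
gripper_width: 18.0
```

Call:
carry_out(
  increments=[
    [[0,0,0],[0,0,0],1.0],
    [[0,0,0],[0,0,0],1.0],
    [[0,0,0],[0,0,0],1.0],
    [[0,0,0],[0,0,0],1.0],
  ],
  force=15,
)

```text
time_s: 2.95
ee_pos: [490.1, 131.5, 262.3]
ee_rot: [-90.0, -0.2, -9.0]
force: [1.4, -3.6, -0.7]
gripper_width: 7.6
```

```bash
cat > arc.py <<'E'
from h import *
yaw=-8.9; O=np.array([607,114.,0]); RZ=R.from_euler('z',yaw,degrees=True).as_matrix()
def W(x,y,z): return O+RZ@np.array([x,y,z])
def rows(A,targets):
    for p,Rt in targets:
        print(R.from_matrix(A[:3,:3].T@Rt).as_rotvec().round(3).tolist(),(A[:3,:3].T@(p-A[:3,3])).round(1).tolist())
E
python3 - <<'E'
from arc import *
s=env.state(); print(s['ee_pos'],s['force'],s['gripper_width'])
A=T(); g=A[:3,3]+172*A[:3,1]; print('grasp',RZ.T@(g-O))
R0=A[:3,:3]
# arc about hinge (90,*,85) starting at the measured grasp
g0=RZ.T@(g-O); d=np.array([g0[0]-90,g0[2]-85]); r0=np.hypot(*d); ph0=np.arctan2(d[1],-d[0]); print(r0,ph0)
r=208; 
N=30
def cmd(k):
    th=1.50*k/N; ph=th+2/208
    p=W(90-r*np.cos(ph),g0[1],85+r*np.sin(ph))
    Rt=R0@R.from_rotvec([0,0,-np.radians(40)*k/N]).as_matrix()
    return p-172*Rt[:,1],Rt
B=A.copy()
for c in range(3):
    print('call',c); rows(B,[cmd(k) for k in range(10*c+1,10*c+11)])
    B[:3,3],B[:3,:3]=cmd(10*c+10)
E
```

```text
[490.10828008 131.54741021 262.30515813] [ 1.42954159 -3.60859568 -0.73349145] 7.561928527340777
grasp [-117.72110264   -0.82343982   90.30583876]
207.78885534551657 0.025537536673737045
call 0
[-0.0, -0.0, -0.023] [-3.9, -7.0, -0.0]
[-0.0, -0.0, -0.047] [-7.0, -17.3, -0.0]
[0.0, -0.0, -0.07] [-9.6, -27.3, -0.0]
[-0.0, 0.0, -0.093] [-11.6, -37.2, -0.0]
[0.0, -0.0, -0.116] [-13.1, -46.9, -0.0]
[-0.0, 0.0, -0.14] [-14.2, -56.4, -0.0]
[0.0, 0.0, -0.163] [-14.7, -65.6, -0.0]
[-0.0, -0.0, -0.186] [-14.7, -74.5, 0.0]
[-0.0, -0.0, -0.209] [-14.2, -83.1, 0.0]
[-0.0, -0.0, -0.233] [-13.2, -91.5, 0.0]
call 1
[0.0, -0.0, -0.023] [3.2, -7.4, 0.0]
[0.0, -0.0, -0.047] [6.8, -14.4, 0.0]
[0.0, 0.0, -0.07] [10.8, -20.8, 0.0]
[-0.0, -0.0, -0.093] [15.1, -26.8, 0.0]
[0.0, 0.0, -0.116] [19.7, -32.3, 0.0]
[-0.0, -0.0, -0.14] [24.6, -37.2, 0.1]
[-0.0, 0.0, -0.163] [29.7, -41.6, 0.1]
[-0.0, -0.0, -0.186] [35.2, -45.4, 0.1]
[0.0, 0.0, -0.209] [40.8, -48.7, 0.1]
[0.0, -0.0, -0.233] [46.7, -51.4, 0.1]
call 2
[-0.0, 0.0, -0.023] [6.4, -0.7, 0.0]
[-0.0, 0.0, -0.047] [12.8, -0.7, 0.0]
[-0.0, 0.0, -0.07] [19.2, -0.1, 0.0]
[-0.0, 0.0, -0.093] [25.5, 1.0, 0.1]
[-0.0, -0.0, -0.116] [31.9, 2.8, 0.1]
[-0.0, 0.0, -0.14] [38.1, 5.2, 0.1]
[-0.0, 0.0, -0.163] [44.3, 8.2, 0.1]
[-0.0, 0.0, -0.186] [50.3, 11.8, 0.1]
[-0.0, 0.0, -0.209] [56.2, 16.0, 0.2]
[-0.0, 0.0, -0.233] [62.0, 20.7, 0.2]
```

Call:
carry_out(
  increments=[
    [[0,0,-0.023],[-3.9,-10,0],1.0],
    [[0,0,-0.047],[-7,-20,0],1.0],
    [[0,0,-0.07],[-9.6,-30,0],1.0],
    [[0,0,-0.093],[-11.6,-40,0],1.0],
    [[0,0,-0.116],[-13.1,-49.5,0],1.0],
    [[0,0,-0.14],[-14.2,-59,0],1.0],
    [[0,0,-0.163],[-14.7,-68,0],1.0],
    [[0,0,-0.186],[-14.7,-77,0],1.0],
    [[0,0,-0.209],[-14.2,-85.5,0],1.0],
    [[0,0,-0.233],[-13.2,-94,0],1.0],
  ],
  force=30,
)

```text
time_s: 3.78
ee_pos: [475.0, 134.1, 355.0]
ee_rot: [-90.1, -13.1, -9.1]
force: [-4.7, 0.8, -9.3]
gripper_width: 7.2
```

Call:
carry_out(
  increments=[
    [[0,0,-0.023],[3.2,-7.4,0],1.0],
    [[0,0,-0.047],[6.8,-14.4,0],1.0],
    [[0,0,-0.07],[10.8,-20.8,0],1.0],
    [[0,0,-0.093],[15.1,-26.8,0],1.0],
    [[0,0,-0.116],[19.7,-32.3,0],1.0],
    [[0,0,-0.14],[24.6,-37.2,0],1.0],
    [[0,0,-0.163],[29.7,-41.6,0],1.0],
    [[0,0,-0.186],[35.2,-45.4,0],1.0],
    [[0,0,-0.209],[40.8,-48.7,0],1.0],
    [[0,0,-0.233],[46.7,-51.4,0],1.0],
  ],
)

```text
time_s: 4.62
ee_pos: [506.9, 129.0, 418.4]
ee_rot: [-90.0, -26.5, -9.2]
force: [-16.6, 2.2, 4.9]
gripper_width: 6.9
```

```bash
python3 - <<'E'
from arc import *
s=env.state(); print(s['ee_pos'],s['ee_rot'],s['force'],s['gripper_width'],s['time_s'])
A=T(); g=RZ.T@(A[:3,3]+175*A[:3,1]-O); print('bar',g, np.hypot(g[0]-90,g[2]-85),np.arctan2(g[2]-85,90-g[0])-.01)
E
```

```text
[506.89921068 128.95652814 418.44192945] [-89.98355846 -26.51426783  -9.16266814] [-16.61968918   2.22577083   4.8853223 ] 6.924651604198711 4.6167
bar [-23.08647171  -1.01811544 261.84787215] 209.9136012017027 0.9918690004676656
```

Call:
carry_out(
  increments=[
    [[0,0,-0.023],[6.4,-0.7,0],1.0],
    [[0,0,-0.047],[12.8,-0.7,0],1.0],
    [[0,0,-0.07],[19.2,-0.1,0],1.0],
    [[0,0,-0.093],[25.5,1.0,0],1.0],
    [[0,0,-0.116],[31.9,2.8,0],1.0],
    [[0,0,-0.14],[38.1,5.2,0],1.0],
    [[0,0,-0.163],[44.3,8.2,0],1.0],
    [[0,0,-0.186],[50.3,11.8,0],1.0],
    [[0,0,-0.209],[56.2,16,0],1.0],
    [[0,0,-0.233],[62,20.7,0],1.0],
  ],
)

```text
time_s: 5.45
ee_pos: [572.5, 118.6, 427.0]
ee_rot: [-90.0, -40.1, -9.2]
force: [-10.3, -0.3, -0.1]
gripper_width: 7.3
```

```bash
python3 - <<'E'
from arc import *
s=env.state(); print(s['ee_pos'],s['ee_rot'],s['force'],s['gripper_width'],s['time_s'])
A=T(); g=RZ.T@(A[:3,3]+175*A[:3,1]-O); print('bar',g, np.hypot(g[0]-90,g[2]-85),np.arctan2(g[2]-85,90-g[0])-.01)
f,z,K,M=grab('top'); np.savez('t2.npz',f=f,z=z,K=K,M=M); cv2.imwrite('pics/t2.png',cv2.resize(f[110:250,110:310],(800,560)))
E
```

```text
[572.46826676 118.64566806 427.039765  ] [-89.96498452 -40.06592648  -9.16794576] [-10.30851556  -0.33345519  -0.11623786] 7.302272250851728 5.45
bar [ 77.8065564   -1.17250904 293.11153352] 208.46843994290086 1.5022723270506764
```

View pics/t2.png

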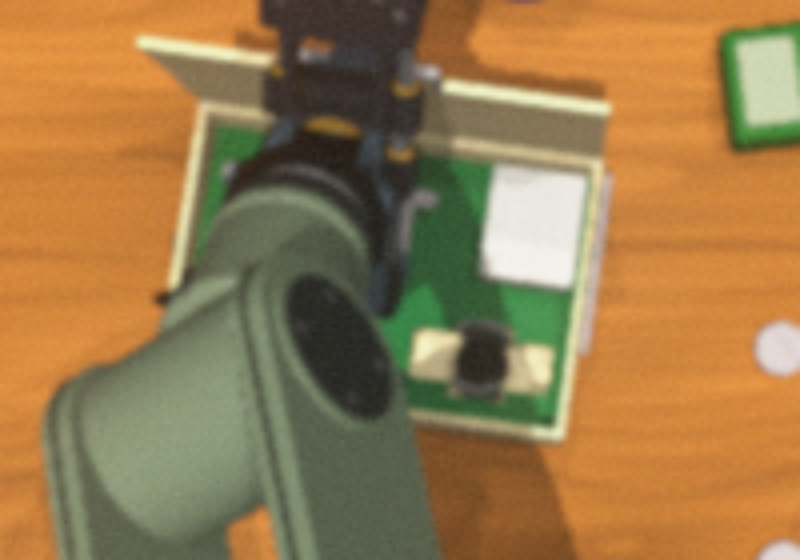

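```bash
cat >> arc.py <<'E'
from scipy.spatial.transform import Slerp
def tiltR(a,yawoff=0):
    a=np.radians(a); s,c=np.sin(a),np.cos(a)
    return RZ@R.from_euler('z',yawoff,degrees=True).as_matrix()@np.column_stack([[0,1,0],[s,0,-c],[-c,0,-s]])
def pose(x,y,z,Rt,L=172): return W(x,y,z)-L*Rt[:,1],Rt
def interp(a,b,n):
    S=Slerp([0,1],R.from_matrix([a[1],b[1]]))
    return [(a[0]+(b[0]-a[0])*k/n,S(k/n).as_matrix()) for k in range(1,n+1)]
def emit(A,seq):
    B=A.copy()
    for i in range(0,len(seq),10):
        print('call'); rows(B,seq[i:i+10]); B[:3,3],B[:3,:3]=seq[i:i+10][-1]
E
python3 - <<'E'
from arc import *
d=np.load('t2.npz'); P=cloud(d['z'],d['K'],d['M']); Q=(P-O)@RZ
m=(Q[...,2]>60)&(Q[...,2]<100)&(Q[...,0]>0)&(Q[...,0]<65)&(Q[...,1]>-40)&(Q[...,1]<20)
q=Q[m]
for x in range(0,65,6):
    k=(q[:,0]>=x)&(q[:,0]<x+6)
    if k.sum(): print(x,k.sum(),np.median(q[k],0).round(1),q[k,1].min().round(1),q[k,1].max().round(1))
print(env.state()['qpos'])
A=T(); p0=(A[:3,3],A[:3,:3]); 
back=[(A[:3,3],A[:3,:3])]*3+interp(p0,(A[:3,3]-100*A[:3,1],A[:3,:3]),4)
via=pose(14,-10,140,tiltR(25)); dn=pose(17,-10,77,tiltR(25))
emit(A,back+interp(back[-1],via,15)+interp(via,dn,8))
E
```

```text
12 4 [ 14.1 -12.3  79.1] -13.4 -11.0
18 6 [ 20.2 -11.   77.1] -13.0 -9.5
24 4 [ 26.9 -10.3  79.5] -11.6 -8.9
30 8 [ 33.1 -10.4  79.3] -13.3 -8.1
36 7 [39.1 -9.7 77.5] -12.3 -7.2
42 15 [ 44.7 -16.7  80.1] -26.9 -8.9
48 15 [ 49.8 -20.4  80.6] -26.5 -13.1
[ 14.19162728  11.94893555 100.35940896 -27.80912665  33.12782689
  42.13098456]
call
[0.0, 0.0, 0.0] [0.0, 0.0, 0.0]
[0.0, 0.0, 0.0] [0.0, 0.0, 0.0]
[0.0, 0.0, 0.0] [0.0, 0.0, 0.0]
[0.0, 0.0, 0.0] [0.0, -25.0, 0.0]
[0.0, 0.0, 0.0] [-0.0, -50.0, -0.0]
[0.0, 0.0, 0.0] [-0.0, -75.0, -0.0]
[0.0, 0.0, 0.0] [-0.0, -100.0, 0.0]
[0.014, -0.104, 0.014] [-6.9, -87.7, -0.6]
[0.028, -0.209, 0.027] [-13.7, -75.4, -1.3]
[0.042, -0.313, 0.041] [-20.6, -63.1, -1.9]
call
[0.014, -0.104, 0.014] [-6.3, 12.6, 0.9]
[0.028, -0.209, 0.027] [-12.6, 25.2, 1.8]
[0.042, -0.313, 0.041] [-18.9, 37.8, 2.8]
[0.056, -0.417, 0.055] [-25.2, 50.3, 3.7]
[0.069, -0.522, 0.068] [-31.5, 62.9, 4.6]
[0.083, -0.626, 0.082] [-37.8, 75.5, 5.5]
[0.097, -0.73, 0.096] [-44.0, 88.1, 6.5]
[0.111, -0.835, 0.109] [-50.3, 100.7, 7.4]
[0.125, -0.939, 0.123] [-56.6, 113.3, 8.3]
[0.139, -1.043, 0.137] [-62.9, 125.9, 9.2]
call
[0.014, -0.104, 0.014] [-1.7, 13.5, 3.5]
[0.028, -0.209, 0.027] [-3.5, 27.1, 7.1]
[0.028, -0.209, 0.027] [-4.3, 34.3, 10.2]
[0.028, -0.209, 0.027] [-5.2, 41.5, 13.3]
[0.028, -0.209, 0.027] [-6.0, 48.7, 16.4]
[0.028, -0.209, 0.027] [-6.8, 55.9, 19.5]
[0.028, -0.209, 0.027] [-7.7, 63.1, 22.6]
[0.028, -0.209, 0.027] [-8.5, 70.3, 25.7]
[0.028, -0.209, 0.027] [-9.3, 77.5, 28.8]
[0.028, -0.209, 0.027] [-10.2, 84.7, 31.9]
```

Call:
carry_out(
  increments=[
    [[0,0,0],[0,0,0],0.55],
    [[0,0,0],[0,0,0],0.55],
    [[0,0,0],[0,0,0],0.55],
    [[0,0,0],[0,-25,0],0.55],
    [[0,0,0],[0,-50,0],0.55],
    [[0,0,0],[0,-75,0],0.55],
    [[0,0,0],[0,-100,0],0.55],
    [[0.014,-0.104,0.014],[-6.9,-87.7,-0.6],0.55],
    [[0.028,-0.209,0.027],[-13.7,-75.4,-1.3],0.55],
    [[0.042,-0.313,0.041],[-20.6,-63.1,-1.9],0.55],
  ],
)

```text
time_s: 6.33
ee_pos: [517.6, 125.8, 462.8]
ee_rot: [-101.6, -36.1, 13.7]
force: [-0.1, 0.9, 0.5]
gripper_width: 41.1
```

Call:
carry_out(
  increments=[
    [[0.014,-0.104,0.014],[-6.3,12.6,0.9],0.55],
    [[0.028,-0.209,0.027],[-12.6,25.2,1.8],0.55],
    [[0.042,-0.313,0.041],[-18.9,37.8,2.8],0.55],
    [[0.056,-0.417,0.055],[-25.2,50.3,3.7],0.55],
    [[0.069,-0.522,0.068],[-31.5,62.9,4.6],0.55],
    [[0.083,-0.626,0.082],[-37.8,75.5,5.5],0.55],
    [[0.097,-0.73,0.096],[-44,88.1,6.5],0.55],
    [[0.111,-0.835,0.109],[-50.3,100.7,7.4],0.55],
    [[0.125,-0.939,0.123],[-56.6,113.3,8.3],0.55],
    [[0.139,-1.043,0.137],[-62.9,125.9,9.2],0.55],
  ],
)

```text
time_s: 7.17
ee_pos: [544.0, 115.2, 323.1]
ee_rot: [-116.2, -6.5, 71.3]
force: [0.3, -0.3, 0.1]
gripper_width: 41.4
```

```bash
python3 - <<'E'
from arc import *
s=env.state(); A=T(); print(s['time_s'],s['gripper_width'],s['force'],s['qpos'],RZ.T@(A[:3,3]+172*A[:3,1]-O))
p0=(A[:3,3],A[:3,:3]); via=pose(16,-10.5,135,tiltR(25)); dn=pose(17,-10.5,77,tiltR(25))
emit(A,interp(p0,via,3)+interp(via,dn,6)+[dn])
f,z,K,M=grab('top'); Q=(cloud(z,K,M)-O)@RZ
m=(Q[...,2]>255)&(Q[...,2]<268)&(abs(Q[...,1])<125)&(Q[...,1]<-60)&(Q[...,0]>20); print(np.median(Q[m],0) if m.any() else '')
E
```

```text
7.1667 41.350477889357585 [ 0.29209586 -0.34654779  0.10495523] [ 12.92416258  16.11026182 108.32911334 -16.28452429  30.90170443
 -44.72855043] [ 15.26517019  -4.09917284 169.66666897]
call
[0.01, -0.067, 0.01] [-1.5, 10.4, 2.9]
[0.02, -0.135, 0.019] [-3.1, 20.8, 5.8]
[0.03, -0.202, 0.029] [-4.6, 31.2, 8.7]
[0.03, -0.202, 0.029] [-5.7, 39.9, 12.8]
[0.03, -0.202, 0.029] [-6.8, 48.6, 16.8]
[0.03, -0.202, 0.029] [-7.8, 57.3, 20.9]
[0.03, -0.202, 0.029] [-8.9, 66.0, 25.0]
[0.03, -0.202, 0.029] [-10.0, 74.7, 29.1]
[0.03, -0.202, 0.029] [-11.0, 83.4, 33.2]
[0.03, -0.202, 0.029] [-11.0, 83.4, 33.2]
[ 77.86961387 -90.62961963 261.02278372]
```

Call:
carry_out(
  increments=[
    [[0.01,-0.067,0.01],[-1.5,10.4,2.9],0.55],
    [[0.02,-0.135,0.019],[-3.1,20.8,5.8],0.55],
    [[0.03,-0.202,0.029],[-4.6,31.2,8.7],0.55],
    [[0.03,-0.202,0.029],[-5.7,39.9,12.8],0.55],
    [[0.03,-0.202,0.029],[-6.8,48.6,16.8],0.55],
    [[0.03,-0.202,0.029],[-7.8,57.3,20.9],0.55],
    [[0.03,-0.202,0.029],[-8.9,66,25],0.55],
    [[0.03,-0.202,0.029],[-10,74.7,29.1],0.55],
    [[0.03,-0.202,0.029],[-11,83.4,33.2],0.55],
    [[0.03,-0.202,0.029],[-11,83.4,33.2],0.55],
  ],
)

```text
time_s: 8.05
ee_pos: [548.5, 112.2, 229.8]
ee_rot: [-114.6, 0.0, 80.8]
force: [-0.8, 0.3, 0.4]
gripper_width: 41.1
```

Call:
carry_out(
  increments=[
    [[0,0,0],[0,0,0],1.0],
    [[0,0,0],[0,0,0],1.0],
    [[0,0,0],[0,0,0],1.0],
    [[0,0,0],[0,0,0],1.0],
    [[0,0,0],[0,0,0],1.0],
  ],
  force=20,
)

```text
time_s: 8.47
ee_pos: [549.3, 112.4, 232.6]
ee_rot: [-114.9, -0.1, 80.8]
force: [-0.1, 1.0, 0.1]
gripper_width: 10.7
```

```bash
python3 - <<'E'
from arc import *
s=env.state(); A=T(); g=RZ.T@(A[:3,3]+172*A[:3,1]-O); print(s['time_s'],s['gripper_width'],s['force'],g)
R0=A[:3,:3]; N=20; d=g[1:]-np.array([105,77]); r=115; ph0=0
print(np.hypot(*d),d)
seq=[]
dz=g[2]-77
for k in range(1,N+1):
    ph=1.64*k/N
    p=W(g[0],105-r*np.cos(ph),77+dz+r*np.sin(ph)); seq.append((p-172*R0[:,1],R0))
emit(A,seq)
E
```

```text
8.4667 10.716739603864365 [-0.0815162   1.02023641  0.14238577] [ 15.63680329 -10.57086099  76.57817131]
115.57163081851351 [-115.57086099   -0.42182869]
call
[0.0, 0.0, 0.0] [1.0, -8.5, -4.0]
[0.0, 0.0, 0.0] [2.1, -17.0, -7.9]
[0.0, 0.0, 0.0] [4.1, -25.4, -11.8]
[0.0, 0.0, 0.0] [6.8, -33.6, -15.5]
[0.0, 0.0, 0.0] [10.2, -41.6, -19.2]
[0.0, 0.0, 0.0] [14.3, -49.3, -22.8]
[0.0, 0.0, 0.0] [19.1, -56.7, -26.2]
[0.0, 0.0, 0.0] [24.6, -63.6, -29.4]
[0.0, 0.0, 0.0] [30.6, -70.2, -32.4]
[0.0, 0.0, 0.0] [37.3, -76.3, -35.2]
call
[0.0, 0.0, 0.0] [7.2, -5.6, -2.5]
[0.0, 0.0, 0.0] [14.8, -10.6, -4.8]
[0.0, 0.0, 0.0] [22.9, -15.0, -6.9]
[0.0, 0.0, 0.0] [31.3, -18.9, -8.6]
[0.0, 0.0, 0.0] [40.1, -22.1, -10.0]
[0.0, 0.0, 0.0] [49.1, -24.6, -11.1]
[0.0, 0.0, 0.0] [58.3, -26.4, -11.9]
[0.0, 0.0, 0.0] [67.6, -27.6, -12.4]
[0.0, 0.0, 0.0] [77.0, -28.1, -12.6]
[0.0, 0.0, 0.0] [86.5, -27.8, -12.4]
```

Call:
carry_out(
  increments=[
    [[0,0,0],[1,-8.5,-4],1.0],
    [[0,0,0],[2.1,-17,-7.9],1.0],
    [[0,0,0],[4.1,-25.4,-11.8],1.0],
    [[0,0,0],[6.8,-33.6,-15.5],1.0],
    [[0,0,0],[10.2,-41.6,-19.2],1.0],
    [[0,0,0],[14.3,-49.3,-22.8],1.0],
    [[0,0,0],[19.1,-56.7,-26.2],1.0],
    [[0,0,0],[24.6,-63.6,-29.4],1.0],
    [[0,0,0],[30.6,-70.2,-32.4],1.0],
    [[0,0,0],[37.3,-76.3,-35.2],1.0],
  ],
)

```text
time_s: 9.3
ee_pos: [554.7, 147.9, 318.7]
ee_rot: [-114.9, 0.1, 80.8]
force: [-2.7, -11.3, 7.8]
gripper_width: 9.2
```

Call:
carry_out(
  increments=[
    [[0,0,0],[7.2,-5.6,-2.5],1.0],
    [[0,0,0],[14.8,-10.6,-4.8],1.0],
    [[0,0,0],[22.9,-15,-6.9],1.0],
    [[0,0,0],[31.3,-18.9,-8.6],1.0],
    [[0,0,0],[40.1,-22.1,-10],1.0],
    [[0,0,0],[49.1,-24.6,-11.1],1.0],
    [[0,0,0],[58.3,-26.4,-11.9],1.0],
    [[0,0,0],[67.6,-27.6,-12.4],1.0],
    [[0,0,0],[77,-28.1,-12.6],1.0],
    [[0,0,0],[86.5,-27.8,-12.4],1.0],
  ],
)

```text
time_s: 10.13
ee_pos: [568.6, 235.6, 347.6]
ee_rot: [-114.9, -0.1, 80.8]
force: [-1.1, -1.1, 2.6]
gripper_width: 9.4
```

```bash
python3 - <<'E'
from arc import *
s=env.state(); A=T(); g=RZ.T@(A[:3,3]+172*A[:3,1]-O); print(s['time_s'],s['gripper_width'],s['force'],g, np.arctan2(g[2]-77,105-g[1]))
f,z,K,M=grab('scene'); cv2.imwrite('pics/s3.png',cv2.resize(f[100:260,220:390],(680,640))[:600])
f,z,K,M=grab('top'); Q=(cloud(z,K,M)-O)@RZ
m=(Q[...,2]>250)&(Q[...,2]<270)&(Q[...,1]<-60)&(Q[...,1]>-125)&(Q[...,0]>10); q=np.median(Q[m],0); print(q)
E
```

```text
10.1333 9.388766044901734 [-1.07768645 -1.05365655  2.56775721] [ 15.59277393 114.28796851 191.57430304] 1.651684472711145
[ 75.93782101 -92.69568416 260.63202714]
```

View pics/s3.png

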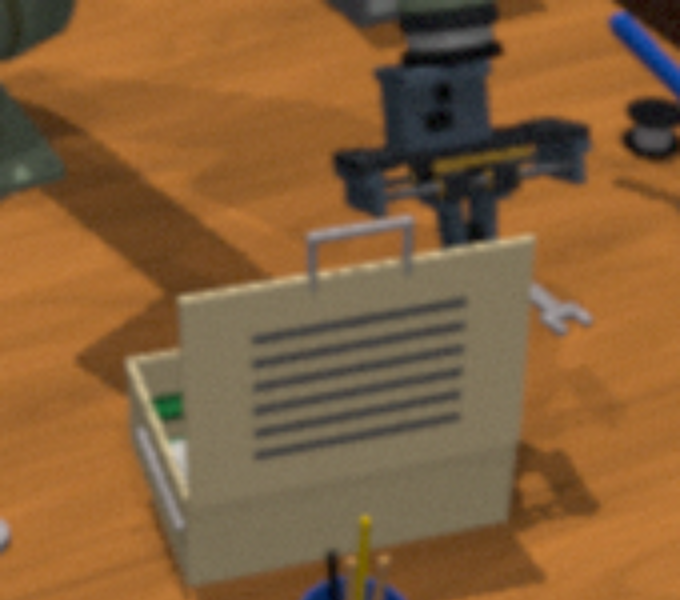

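```bash
python3 - <<'E'
from arc import *
A=T(); p0=(A[:3,3],A[:3,:3]); ret=(A[:3,3]-130*A[:3,1],A[:3,:3])
emit(A,[p0]*4+interp(p0,ret,6)+interp(ret,pose(-20,-70,258,tiltR(0)),9)+[pose(-20,-70,258,tiltR(0))])
E
```

```text
call
[0.0, 0.0, 0.0] [0.0, 0.0, 0.0]
[0.0, 0.0, 0.0] [0.0, 0.0, 0.0]
[0.0, 0.0, 0.0] [0.0, 0.0, 0.0]
[0.0, 0.0, 0.0] [0.0, 0.0, 0.0]
[-0.0, -0.0, -0.0] [-0.0, -21.7, 0.0]
[-0.0, -0.0, -0.0] [0.0, -43.3, -0.0]
[-0.0, -0.0, -0.0] [0.0, -65.0, 0.0]
[-0.0, -0.0, -0.0] [-0.0, -86.7, 0.0]
[-0.0, -0.0, -0.0] [0.0, -108.3, -0.0]
[-0.0, -0.0, -0.0] [0.0, -130.0, 0.0]
call
[0.048, -0.0, 0.0] [-20.5, 7.8, -7.7]
[0.097, -0.001, 0.001] [-41.0, 15.6, -15.3]
[0.145, -0.001, 0.001] [-61.6, 23.3, -23.0]
[0.193, -0.002, 0.001] [-82.1, 31.1, -30.6]
[0.241, -0.002, 0.002] [-102.6, 38.9, -38.3]
[0.29, -0.003, 0.002] [-123.1, 46.7, -46.0]
[0.338, -0.003, 0.002] [-143.7, 54.5, -53.6]
[0.386, -0.003, 0.003] [-164.2, 62.2, -61.3]
[0.435, -0.004, 0.003] [-184.7, 70.0, -69.0]
[0.435, -0.004, 0.003] [-184.7, 70.0, -69.0]
```

Call:
carry_out(
  increments=[
    [[0,0,0],[0,0,0],0.6],
    [[0,0,0],[0,0,0],0.6],
    [[0,0,0],[0,0,0],0.6],
    [[0,0,0],[0,0,0],0.6],
    [[0,0,0],[0,-22,0],0.6],
    [[0,0,0],[0,-43,0],0.6],
    [[0,0,0],[0,-65,0],0.6],
    [[0,0,0],[0,-87,0],0.6],
    [[0,0,0],[0,-108,0],0.6],
    [[0,0,0],[0,-130,0],0.6],
  ],
)

```text
time_s: 11.07
ee_pos: [514.1, 242.8, 465.1]
ee_rot: [-114.7, -0.1, 80.8]
force: [0.8, -0.1, 0.2]
gripper_width: 36.8
```

Call:
carry_out(
  increments=[
    [[0.048,0,0],[-20.5,7.8,-7.7],0.5],
    [[0.097,0,0],[-41,15.6,-15.3],0.5],
    [[0.145,0,0],[-61.6,23.3,-23],0.5],
    [[0.193,-0.002,0],[-82.1,31.1,-30.6],0.5],
    [[0.241,-0.002,0.002],[-102.6,38.9,-38.3],0.5],
    [[0.29,-0.003,0.002],[-123.1,46.7,-46],0.5],
    [[0.338,-0.003,0.002],[-143.7,54.5,-53.6],0.5],
    [[0.386,-0.003,0.003],[-164.2,62.2,-61.3],0.5],
    [[0.435,-0.004,0.003],[-184.7,70,-69],0.5],
    [[0.435,-0.004,0.003],[-184.7,70,-69],0.5],
  ],
)

```text
time_s: 11.9
ee_pos: [577.2, 42.6, 428.2]
ee_rot: [-89.7, 0.3, 80.8]
force: [-0.1, -0.7, 0.1]
gripper_width: 45.6
```

```bash
cat > look.py <<'E'
from arc import *
f,z,K,M=grab('wrist'); np.savez('w4.npz',f=f,z=z,K=K,M=M)
tc=W(-45,-70,80); u=K@((tc-M[:3,3])@M[:3,:3]); u=u[:2]/u[2]; print('tube px',u)
x,y=u.astype(int); x0,y0=max(x-60,0),max(y-50,0)
cv2.imwrite('pics/w4.png',cv2.resize(f[y0:y0+100,x0:x0+120],(720,600),interpolation=cv2.INTER_CUBIC))
Q=(cloud(z,K,M)-O)@RZ
rr=np.hypot(Q[...,0]+45,Q[...,1]+70)
for a,b in ((0,6),(6,12),(12,18),(19,24)):
    k=(rr>=a)&(rr<b); print(a,b,k.sum(),np.nanpercentile(Q[k][:,2],[5,50,95]).round(1) if k.any() else '')
k=(Q[...,2]>75)&(Q[...,2]<84)&(rr<32)&(rr>14)
if k.any(): print('tube rim pts',k.sum(),Q[k][:,:2].min(0),Q[k][:,:2].max(0),cv2.minEnclosingCircle(Q[k][:,:2].astype(np.float32)))
E
python3 - <<'E'
from look import *
s=env.state(); A=T(); print(s['time_s'],s['gripper_width'],s['force'],RZ.T@(A[:3,3]+172*A[:3,1]-O),s['qpos'])
f,z,K,M=grab('top'); np.savez('t4.npz',f=f,z=z,K=K,M=M); P=cloud(z,K,M); Q=(P-O)@RZ
m=(Q[...,2]>250)&(Q[...,2]<270)&(Q[...,1]<-60)&(Q[...,1]>-125)&(Q[...,0]>10); print('flap',np.median(Q[m],0) if m.any() else '')
m=(Q[...,2]>250)&(Q[...,2]<270)&(Q[...,1]>60)&(Q[...,1]<125)&(Q[...,0]>10); print('flap',np.median(Q[m],0)if m.any() else '')
f,z,K,M=grab('scene'); Q=(cloud(z,K,M)-O)@RZ
m=(Q[...,2]>250)&(Q[...,2]<266)&(abs(Q[...,1])<120)&(Q[...,0]>10); print('flap sc',np.median(Q[m],0))
E
```

```text
tube px [260.80902838 155.41141746]
0 6 5106 [333.1 356.8 366.3]
6 12 6194 [329.7 353.2 366.1]
12 18 5723 [ 33.3 353.1 365.5]
19 24 7401 [ 78.2 340.9 364. ]
tube rim pts 241 [-68.64232627 -86.92096485] [-22.11465206 -54.95471097] ((-45.17711639404297, -71.23576354980469), 23.73755645751953)
11.95 45.56785052894601 [ 0.24776705  0.82182355 -1.16686067] [-19.8109567  -74.12715627 256.65004443] [  3.271861    17.89525307  86.7712465   -0.11450246  75.57889479
 -77.50215281]
flap [ 75.76555284 -97.36658491 262.4730554 ]
flap [ 75.11520901  92.77133463 260.34434126]
flap sc [ 79.26204217  -4.0354623  258.3627405 ]
```

View pics/w4.png

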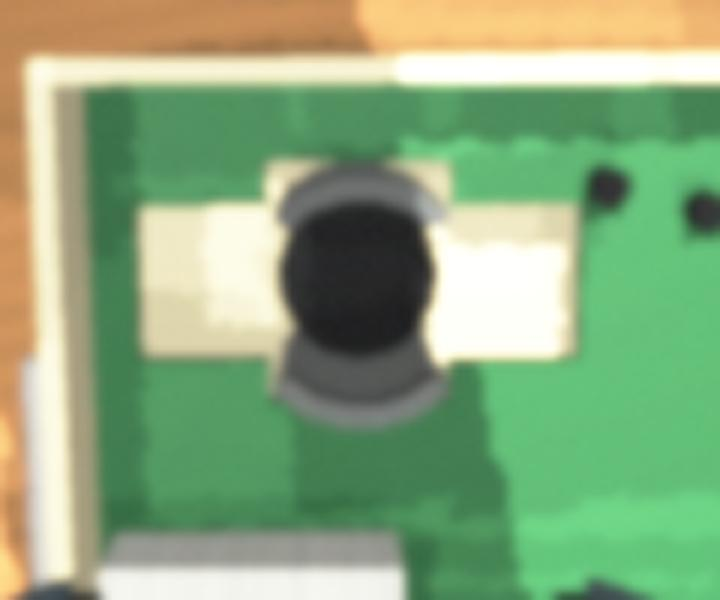

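The crop shows the tube at (358,290) with the black plug inside and slots to the left and right. The flap stands at about 1.5 rad. Next I'll measure the plug.

```bash
python3 - <<'E'
from arc import *
from fit import discs
d=np.load('w4.npz'); Q=(cloud(d['z'],d['K'],d['M'])-O)@RZ; g=d['f'].max(-1)
k=(np.hypot(Q[...,0]+45,Q[...,1]+70.5)<26)&(Q[...,2]<75)&(g<45); print(k.sum(),np.percentile(Q[k][:,2],[5,25,50,75,95]),np.median(Q[k],0))
k=(Q[...,2]>83)&(Q[...,2]<92); print('wall/other z',np.median(Q[k],0)); k=(abs(Q[...,2]-45)<8)&(d['f'][...,1]>90); print('board',np.median(Q[k][:,2]))
d=np.load('t4.npz'); P=cloud(d['z'],d['K'],d['M']); [print(*o) for o in discs(d['f'],P) if 100<o[0]<140]
# view pose above the cells
A=T(); print(A[:3,3]); Rd=tiltR(0)
emit(A,interp((A[:3,3],A[:3,:3]),(np.array([480,-140,430.]),Rd),6))
E
```

```text
383 [30.59875447 31.40436016 32.01441553 32.48812992 33.12514373] [-44.58895377 -70.25245168  32.01441553]
wall/other z [-71.88235759 -22.58764681  84.98727627]
board 44.899178965807465
127 [ 561.7 -148.9    8. ] [34. 33. 10.]
124 [ 557.2 -398.1    8.1] [33. 33. 12.]
126 [ 543.6 -233.6    8.3] [33. 33. 12.]
127 [ 527.2 -313.7    7.8] [33. 33. 10.]
131 [ 418.9 -322.6    8.2] [32. 34. 11.]
134 [ 413.4 -146.3    8.5] [32. 36. 11.]
131 [ 412.3 -237.9    8. ] [32. 33. 11.]
131 [ 88.9 -83.9  10.6] [27. 31. 12.]
[575.9294803   46.07187762 429.56579808]
call
[-0.0, -0.0, -0.0] [-33.1, 0.0, 10.9]
[-0.001, -0.001, -0.001] [-66.3, 0.0, 21.8]
[-0.001, -0.001, -0.001] [-99.4, 0.0, 32.8]
[-0.001, -0.002, -0.001] [-132.6, 0.1, 43.7]
[-0.002, -0.002, -0.002] [-165.7, 0.1, 54.6]
[-0.002, -0.002, -0.002] [-198.8, 0.1, 65.5]
```

Call:
carry_out(
  increments=[
    [[0,0,0],[-40,0,0],0.4],
    [[0,0,0],[-80,0,0],0.4],
    [[0,0,0],[-120,0,0],0.4],
    [[0,0,0],[-160,0,-2],0.4],
    [[0,0,0],[-200,0,-5],0.4],
    [[0,0,0],[-237,0,-8],0.4],
    [[0,0,0],[-237,0,-8],0.4],
    [[0,0,0],[-237,0,-8],0.4],
  ],
)

```text
time_s: 12.72
ee_pos: [546.5, -189.8, 430.6]
ee_rot: [-89.9, 0.1, 80.9]
force: [0.3, -0.6, 0.4]
gripper_width: 54.5
```

```bash
cat > cells.py <<'E'
from fit import *
def wc(save=None):
    f,z,K,M=grab('wrist')
    if save: np.savez(save,f=f,z=z,K=K,M=M)
    P=cloud(z,K,M); return f,[(o[0],cv2.minEnclosingCircle(o[3])) +(o[1],) for o in discs2(f,P)]
def discs2(f,P):
    hsv=cv2.cvtColor(f,cv2.COLOR_BGR2HSV); out=[]
    m=((hsv[...,1]<70)&(hsv[...,2]>60)&(P[...,2]<16)&(P[...,2]>6)).astype(np.uint8)
    n,l,s,c=cv2.connectedComponentsWithStats(m)
    for i in range(1,n):
        if s[i,4]>150: q=P[l==i]; out.append((s[i,4],np.median(q,0),c[i],q[:,:2].astype(np.float32)))
    return out
E
python3 - <<'E'
from cells import *
A=T(); print(A[:3,3],env.state()['gripper_width'])
f,o=wc('w5.npz'); [print(a,np.round(c[0],1),round(c[1],1),m.round(1)) for a,c,m in o]
f2,_,_,_=grab('scene')
cv2.imwrite('pics/w5.png',np.hstack([f,cv2.resize(f2[60:256,30:181],(296,384),interpolation=cv2.INTER_CUBIC)]))
E
```

```text
[ 546.52559201 -189.76539972  430.64246959] 54.4897016937884
652 [ 413.7 -149. ] 17.8 [ 413.7 -149.2   10. ]
640 [ 412.6 -240.6] 17.9 [ 412.4 -240.3   10. ]
627 [ 419.2 -324.9] 18.1 [ 419.1 -324.4   10. ]
332 [569.7 -12.6] 71.2 [564.  -11.9  11.2]
510 [ 527.3 -315.6] 17.8 [ 527.1 -315.3    9.9]
506 [ 543.8 -236.3] 17.9 [ 543.2 -236.     9.8]
497 [ 561.5 -151.6] 17.9 [ 561.  -151.6    9.9]
489 [ 557.5 -400.5] 17.9 [ 557.  -399.7    9.9]
```

View pics/w5.png

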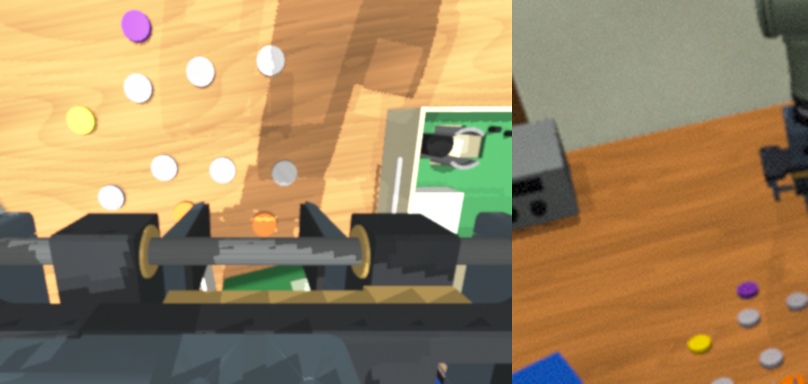

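The wrist picture shows the seven grey cells, which fit at radius 18. Three are in the upper row at (270,60), (200,71) and (138,88), and four in the lower row at (285,173), (222,170), (164,167) and (111,197). Before using the tube I'll check the finger width.

```bash
python3 - <<'E'
from arc import *
d=np.load('w5.npz'); he=np.array(env.grab_frame('wrist')['hand_eye']); q=cloud(d['z'],d['K'],he).reshape(-1,3)
q=q[(q[:,1]>100)&(q[:,1]<200)&(abs(q[:,0])<60)]
for y in range(100,200,8):
    k=(q[:,1]>=y)&(q[:,1]<y+8)
    if k.any(): a=q[k]; print(y,k.sum(),'z',a[:,2].min().round(1),a[:,2].max().round(1),'|x|',abs(a[:,0]).min().round(1),abs(a[:,0]).max().round(1))
f,z,K,M=grab('scene'); A=T(); q=((cloud(z,K,M)-A[:3,3])@A[:3,:3]).reshape(-1,3); q=q[(q[:,1]>110)&(q[:,1]<200)&(abs(q[:,0])<60)&(abs(q[:,2])<40)]
for y in range(110,200,10):
    k=(q[:,1]>=y)&(q[:,1]<y+10)
    if k.any(): a=q[k]; print('sc',y,k.sum(),'z',a[:,2].min().round(1),a[:,2].max().round(1),'x',a[:,0].min().round(1),a[:,0].max().round(1))
A=T()
for p in ([561.5,-151.6],):
    emit(A,[(np.array([*p,z]),tiltR(0)) for z in (300,230,195,193)])
E
```

```text
100 2013 z 6.9 39.0 |x| 3.2 53.2
108 416 z 6.1 37.8 |x| 29.8 53.0
116 326 z 0.4 15.2 |x| 29.8 31.7
124 276 z -4.5 10.8 |x| 29.8 31.6
132 745 z -9.5 18.3 |x| 26.6 40.0
140 572 z -15.0 18.4 |x| 26.6 39.6
148 511 z -16.6 18.3 |x| 26.6 39.5
156 414 z -16.4 18.3 |x| 26.8 38.7
164 326 z -15.9 18.2 |x| 26.7 38.1
172 288 z -16.3 18.2 |x| 26.8 37.4
180 255 z -4.0 18.1 |x| 26.8 36.4
188 85 z -4.4 18.0 |x| 26.9 33.2
sc 110 8 z -31.5 19.7 x -52.3 52.7
sc 120 26 z -22.7 1.7 x -41.5 40.9
sc 130 45 z -20.3 11.4 x -40.5 39.8
sc 140 31 z -20.3 14.9 x -38.8 38.9
sc 150 29 z -21.2 6.4 x -39.4 38.5
sc 160 27 z -20.3 10.6 x -38.1 37.4
sc 170 25 z -19.1 14.4 x -36.6 36.3
sc 180 18 z -20.8 1.6 x -35.3 35.8
call
[-0.002, 0.001, -0.002] [38.0, 130.6, -9.0]
[-0.002, 0.001, -0.002] [38.1, 200.6, -9.1]
[-0.002, 0.001, -0.002] [38.2, 235.6, -9.2]
[-0.002, 0.001, -0.002] [38.2, 237.6, -9.2]
```

Call:
carry_out(
  increments=[
    [[0,0,0],[12,35,-3],0.4],
    [[0,0,0],[25,70,-6],0.4],
    [[0,0,0],[38,105,-9],0.4],
    [[0,0,0],[38,145,-9],0.4],
    [[0,0,0],[38,180,-9],0.4],
    [[0,0,0],[38,205,-9],0.4],
    [[0,0,0],[38,222,-9],0.4],
    [[0,0,0],[38,232,-9],0.4],
    [[0,0,0],[38,237,-9],0.4],
    [[0,0,0],[38,237,-9],0.4],
  ],
)

```text
time_s: 13.75
ee_pos: [561.3, -152.8, 193.0]
ee_rot: [-89.8, 0.1, 81.1]
force: [-0.5, -0.3, 0.2]
gripper_width: 54.5
```

Call:
carry_out(
  increments=[
    [[0,0,0],[0,0,0],1.0],
    [[0,0,0],[0,0,0],1.0],
    [[0,0,0],[0,0,0],1.0],
    [[0,0,0],[0,0,0],1.0],
    [[0,0,0],[0,0,0],1.0],
  ],
  force=20,
)

```text
time_s: 14.17
ee_pos: [561.5, -153.7, 194.6]
ee_rot: [-90.0, 0.1, 81.0]
force: [0.5, 1.1, 4.9]
gripper_width: 34.7
```

```bash
cat > place.py <<'E'
from arc import *
import sys
def place(tcpz):
    s=env.state(); A=T(); print(s['time_s'],s['gripper_width'],s['force'],A[:3,3],s['ee_rot'])
    Rd=tiltR(0); c=W(-44.9,-70.6,0)
    up=(A[:3,3]+[0,0,110],A[:3,:3]); ov=(np.array([c[0],c[1],303.]),Rd); dn=(np.array([c[0],c[1],tcpz]),Rd)
    p0=(A[:3,3],A[:3,:3])
    emit(A,interp(p0,up,3)+interp(up,ov,7)+interp(ov,dn,6))
if __name__=='__main__': place(float(sys.argv[1]))
E
python3 place.py 238
```

```text
14.1667 34.724416334201905 [0.54981506 1.0750763  4.94243851] [ 561.4960219  -153.73851732  194.61291332] [-90.0325081    0.13995288  80.99237427]
call
[-0.0, 0.0, -0.0] [-0.1, -36.7, -0.0]
[-0.0, 0.0, -0.0] [-0.2, -73.3, -0.0]
[-0.0, 0.0, -0.0] [-0.3, -110.0, -0.1]
[0.0, -0.0, -0.0] [28.4, -109.8, 5.9]
[0.0, -0.001, -0.001] [57.1, -109.7, 11.9]
[0.0, -0.001, -0.001] [85.8, -109.5, 17.8]
[0.0, -0.001, -0.001] [114.5, -109.4, 23.8]
[0.0, -0.001, -0.002] [143.2, -109.2, 29.8]
[0.0, -0.002, -0.002] [171.9, -109.1, 35.7]
[0.001, -0.002, -0.002] [200.6, -108.9, 41.7]
call
[-0.0, -0.0, 0.0] [-0.0, 10.8, -0.0]
[-0.0, -0.0, 0.0] [-0.0, 21.7, -0.0]
[-0.0, -0.0, 0.0] [-0.0, 32.5, -0.0]
[-0.0, -0.0, 0.0] [-0.0, 43.3, -0.0]
[-0.0, -0.0, 0.0] [-0.0, 54.2, -0.0]
[-0.0, -0.0, 0.0] [-0.0, 65.0, -0.0]
```

Call:
carry_out(
  increments=[
    [[0,0,0],[0,-36.7,0],1.0],
    [[0,0,0],[0,-73.3,0],1.0],
    [[0,0,0],[0,-110,0],1.0],
    [[0,0,0],[28.4,-110,5.9],1.0],
    [[0,0,0],[57.1,-110,11.9],1.0],
    [[0,0,0],[85.8,-110,17.8],1.0],
    [[0,0,0],[114.5,-110,23.8],1.0],
    [[0,0,0],[143.2,-109,29.8],1.0],
    [[0,0,0],[171.9,-109,35.7],1.0],
    [[0,0,0],[200.6,-109,41.7],1.0],
  ],
)

```text
time_s: 15.0
ee_pos: [551.1, 52.4, 302.0]
ee_rot: [-89.9, 0.1, 81.0]
force: [0.7, -0.3, 0.4]
gripper_width: 34.9
```

Call:
carry_out(
  increments=[
    [[0,0,0],[0,0,0],1.0],
    [[0,0,0],[0,0,0],1.0],
    [[0,0,0],[0,0,0],1.0],
    [[0,0,0],[0,0,0],1.0],
    [[0,0,0],[0,0,0],1.0],
  ],
)

```text
time_s: 15.42
ee_pos: [551.6, 50.2, 302.0]
ee_rot: [-89.9, 0.1, 80.9]
force: [0.4, -0.2, -1.3]
gripper_width: 35.1
```

```bash
python3 - <<'E'
from arc import *
s=env.state(); A=T(); g=RZ.T@(A[:3,3]-O); print(s['gripper_width'],s['force'],g,s['ee_rot'])
f,z,K,M=grab('wrist'); Q=(cloud(z,K,M)-O)@RZ; np.savez('w6.npz',f=f,z=z,K=K,M=M)
h=R.from_matrix(A[:3,:3].T@tiltR(0)).as_rotvec(); print('rot',h.round(4))
k=(Q[...,2]>100)&(Q[...,2]<108)&(abs(Q[...,0]-g[0])<40)&(abs(Q[...,1]-g[1])<16); 
if k.any(): print('cell top',k.sum(),np.median(Q[k],0),Q[k].min(0),Q[k].max(0))
rr=np.hypot(Q[...,0]+45,Q[...,1]+70); k=(Q[...,2]>75)&(Q[...,2]<84)&(rr<32)&(rr>14)
if k.any(): print('rim',k.sum(),cv2.minEnclosingCircle(Q[k][:,:2].astype(np.float32)))
cv2.imwrite('pics/w6.png',f)
E
```

```text
35.08086685342896 [ 0.4346907  -0.23872362 -1.29337049] [-44.88219228 -71.63456635 301.96145625] [-89.89105946   0.14991567  80.92308778]
rot [-0.0019 -0.0031 -0.0026]
cell top 1 [-57.28339589 -59.77526244 107.99373068] [-57.28339589 -59.77526244 107.99373068] [-57.28339589 -59.77526244 107.99373068]
rim 334 ((-61.77521514892578, -70.83973693847656), 16.670387268066406)
```

View pics/w6.png

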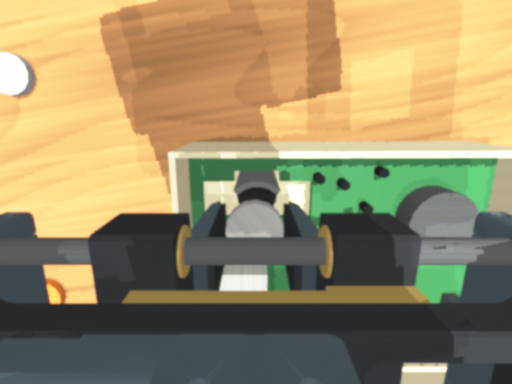

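Call:
carry_out(
  increments=[
    [[0,0,0],[1,8,0],1.0],
    [[0,0,0],[1,16,0],1.0],
    [[0,0,0],[1,24,0],1.0],
    [[0,0,0],[1,32,0],1.0],
    [[0,0,0],[1,40,0],1.0],
    [[0,0,0],[1,48,0],1.0],
    [[0,0,0],[1,56,0],1.0],
    [[0,0,0],[1,63,0],1.0],
    [[0,0,0],[1,63,0],1.0],
  ],
)

```text
time_s: 16.22
ee_pos: [551.3, 52.1, 237.3]
ee_rot: [-89.8, 0.2, 81.0]
force: [0.2, 0.3, -0.3]
gripper_width: 34.7
```

```bash
python3 - <<'E'
from arc import *
s=env.state(); A=T(); g=RZ.T@(A[:3,3]-O); print(s['gripper_width'],s['force'],g,s['ee_rot'])
E
```

```text
34.719596215241985 [ 0.21149949  0.28186845 -0.27076402] [-45.45064395 -69.76874931 237.32251894] [-89.78003937   0.16188979  81.01359499]
```

Call:
carry_out(
  increments=[
    [[0,0,0],[0,0,0],0.5],
    [[0,0,0],[0,0,0],0.5],
    [[0,0,0],[0,0,0],0.5],
    [[0,0,0],[0,-20,0],0.5],
    [[0,0,0],[0,-50,0],0.5],
    [[0,0,0],[0,-80,0],0.5],
    [[0,0,0],[0,-110,0],0.4],
    [[0,0,0],[-40,-110,0],0.4],
    [[0,0,0],[-80,-110,0],0.4],
    [[0,0,0],[-110,-110,0],0.4],
  ],
)

```text
time_s: 17.05
ee_pos: [534.0, -57.9, 350.7]
ee_rot: [-90.0, 0.2, 81.1]
force: [-0.7, 0.1, -0.6]
gripper_width: 54.5
```

```bash
cat > nxt.py <<'E'
from arc import *
from fit import discs
import sys
f,z,K,M=grab('top'); P=cloud(z,K,M); 
cs=[o[1] for o in discs(f,P) if 90<o[0]<145 and o[1][0]>350 and -450<o[1][1]<-100]
for c in cs: print('cell',(c[:2]+[0.3,-2.6]).round(1))
Q=(P-O)@RZ; k=(np.hypot(Q[...,0]+45,Q[...,1]+70.5)<13)&(Q[...,2]<100); print('tube content z',np.percentile(Q[k][:,2],[10,50,90]).round(1))
m=(Q[...,2]>250)&(Q[...,2]<270)&(abs(Q[...,1])<125)&(Q[...,1]<-60)&(Q[...,0]>20); print('flap',np.median(Q[m],0) if m.any() else '')
s=env.state(); A=T(); print(s['time_s'],s['gripper_width'],A[:3,3],s['ee_rot'])
tgt=np.array([float(v) for v in sys.argv[1:3]]); Rd=tiltR(0)
p0=(A[:3,3],A[:3,:3]); ov=(np.array([*tgt,290.]),Rd); dn=(np.array([*tgt,193.]),Rd)
n=int(np.ceil(np.linalg.norm(ov[0]-p0[0])/38)); emit(A,interp(p0,ov,n)+[(np.array([*tgt,h]),Rd) for h in (255,225,207,197,193,193)])
E
python3 nxt.py 543.8 -236.3
```

```text
cell [ 557.5 -401.1]
cell [ 543.9 -236. ]
cell [ 527.7 -316.2]
cell [ 419.  -325.2]
cell [ 412.6 -240.2]
tube content z [36.4 40.2 43.4]
flap [ 71.25044739 -91.64738569 260.5684435 ]
17.1 54.59535383168154 [533.29559728 -61.67816261 350.29123639] [-89.98534545   0.3968232   80.90702272]
call
[-0.0, -0.001, -0.001] [-34.1, 12.3, -7.6]
[-0.0, -0.001, -0.003] [-68.1, 24.6, -15.2]
[-0.0, -0.002, -0.004] [-102.2, 36.9, -22.8]
[-0.0, -0.003, -0.006] [-136.3, 49.2, -30.4]
[-0.0, -0.003, -0.007] [-170.3, 61.5, -38.0]
[-0.0, -0.003, -0.007] [-170.1, 96.5, -38.0]
[-0.0, -0.003, -0.007] [-169.9, 126.5, -38.0]
[-0.0, -0.003, -0.007] [-169.8, 144.5, -38.0]
[-0.0, -0.003, -0.007] [-169.7, 154.5, -38.0]
[-0.0, -0.003, -0.007] [-169.7, 158.5, -38.0]
call
[0.0, 0.0, 0.0] [0.0, 0.0, 0.0]
```

Call:
carry_out(
  increments=[
    [[0,0,0],[-34,12,-7.6],0.4],
    [[0,0,0],[-68,25,-15.2],0.4],
    [[0,0,0],[-102,37,-22.8],0.4],
    [[0,0,0],[-136,49,-30.4],0.4],
    [[0,0,0],[-169,62,-38],0.4],
    [[0,0,0],[-169,96,-38],0.4],
    [[0,0,0],[-169,126,-38],0.4],
    [[0,0,0],[-169,144,-38],0.4],
    [[0,0,0],[-169,154,-38],0.4],
    [[0,0,0],[-169,157,-38],0.4],
  ],
)

```text
time_s: 17.93
ee_pos: [544.9, -229.2, 191.1]
ee_rot: [-89.7, 0.1, 81.0]
force: [-5.4, 0.2, 9.1]
gripper_width: 54.4
```

Call:
carry_out(
  increments=[
    [[0,0,0],[0,0,0],0.4],
    [[0,0,0],[0,0,0],1.0],
    [[0,0,0],[0,0,0],1.0],
    [[0,0,0],[0,0,0],1.0],
    [[0,0,0],[0,0,0],1.0],
    [[0,0,0],[0,0,0],1.0],
  ],
)

```text
time_s: 18.43
ee_pos: [545.9, -229.6, 193.8]
ee_rot: [-90.0, 0.2, 81.0]
force: [0.4, 0.6, 5.5]
gripper_width: 34.9
```

```bash
sed -i 's/interp(up,ov,7)/interp(up,ov,8)/' place.py; python3 place.py 240
```

```text
18.4333 34.92258156205302 [0.41509261 0.56612323 5.48102039] [ 545.86155717 -229.59185131  193.84428249] [-90.04370756   0.1703024   81.01502915]
call
[-0.0, 0.0, 0.0] [-0.1, -36.7, -0.0]
[-0.0, 0.0, 0.0] [-0.2, -73.3, -0.1]
[-0.0, 0.0, 0.0] [-0.3, -110.0, -0.1]
[0.0, -0.0, -0.0] [34.5, -110.0, 4.7]
[0.0, -0.0, -0.001] [69.2, -110.0, 9.4]
[0.0, -0.001, -0.001] [104.0, -110.0, 14.2]
[0.0, -0.001, -0.001] [138.8, -110.0, 18.9]
[0.0, -0.001, -0.002] [173.6, -110.0, 23.7]
[0.001, -0.001, -0.002] [208.4, -110.0, 28.5]
[0.001, -0.001, -0.003] [243.1, -110.0, 33.2]
call
[0.0, -0.0, -0.0] [34.8, 0.1, 4.7]
[0.0, -0.0, -0.0] [34.8, 10.6, 4.7]
[0.0, -0.0, -0.0] [34.8, 21.1, 4.7]
[0.0, -0.0, -0.0] [34.8, 31.6, 4.7]
[0.0, -0.0, -0.0] [34.8, 42.1, 4.7]
[0.0, -0.0, -0.0] [34.8, 52.6, 4.7]
[0.0, -0.0, -0.0] [34.8, 63.1, 4.7]
```

Call:
carry_out(
  increments=[
    [[0,0,0],[0,-36.7,0],1.0],
    [[0,0,0],[0,-73.3,0],1.0],
    [[0,0,0],[0,-110,0],1.0],
    [[0,0,0],[34.5,-110,4.7],1.0],
    [[0,0,0],[69.2,-110,9.4],1.0],
    [[0,0,0],[104,-110,14],1.0],
    [[0,0,0],[138.8,-110,18.5],1.0],
    [[0,0,0],[173.6,-110,23],1.0],
    [[0,0,0],[208.4,-110,27.5],1.0],
    [[0,0,0],[243,-110,32.2],1.0],
  ],
)

```text
time_s: 19.27
ee_pos: [551.4, 17.4, 302.1]
ee_rot: [-89.9, 0.1, 81.0]
force: [0.3, -0.9, -0.3]
gripper_width: 35.1
```

Call:
carry_out(
  increments=[
    [[0,0,0],[34.8,0,4.7],1.0],
    [[0,0,0],[34.8,0,4.7],1.0],
    [[0,0,0],[34.8,0,4.7],1.0],
    [[0,0,0],[34.8,0,4.7],1.0],
    [[0,0,0],[34.8,0,4.7],1.0],
    [[0,0,0],[34.8,0,4.7],1.0],
  ],
)

```text
time_s: 19.77
ee_pos: [552.6, 49.6, 301.9]
ee_rot: [-89.9, 0.2, 80.9]
force: [0.2, 0.2, 0.1]
gripper_width: 35.0
```

```bash
cat > st.py <<'E'
from arc import *
s=env.state(); A=T(); g=RZ.T@(A[:3,3]-O); print(s['gripper_width'],s['force'],g,s['ee_rot'],s['time_s'])
E
python3 st.py
```

```text
35.04424343292955 [0.17559553 0.15478876 0.09576224] [-43.82744181 -72.04153345 301.94321445] [-89.88702536   0.15171223  80.90533431] 19.7667
```

Call:
carry_out(
  increments=[
    [[0,0,0],[1.2,8,0],1.0],
    [[0,0,0],[1.2,16,0],1.0],
    [[0,0,0],[1.2,24,0],1.0],
    [[0,0,0],[1.2,32,0],1.0],
    [[0,0,0],[1.2,40,0],1.0],
    [[0,0,0],[1.2,48,0],1.0],
    [[0,0,0],[1.2,55,0],1.0],
    [[0,0,0],[1.2,62,0],1.0],
    [[0,0,0],[1.2,62,0],1.0],
    [[0,0,0],[1.2,62,0],1.0],
  ],
)

```text
time_s: 20.6
ee_pos: [552.6, 52.0, 239.5]
ee_rot: [-89.8, 0.1, 81.0]
force: [0.3, 0.0, -0.5]
gripper_width: 34.8
```

```bash
python3 st.py
```

```text
34.803053318960835 [ 0.31050366  0.01406247 -0.53045705] [-44.16482331 -69.71764972 239.47702138] [-89.83917242   0.14786443  81.01125428] 20.6
```

Call:
carry_out(
  increments=[
    [[0,0,0],[0,0,0],0.5],
    [[0,0,0],[0,0,0],0.5],
    [[0,0,0],[0,0,0],0.5],
    [[0,0,0],[0,-20,0],0.5],
    [[0,0,0],[0,-50,0],0.5],
    [[0,0,0],[0,-80,0],0.5],
    [[0,0,0],[0,-110,0],0.4],
    [[0,0,0],[-40,-110,0],0.4],
    [[0,0,0],[-80,-110,10],0.4],
    [[0,0,0],[-120,-110,20],0.4],
  ],
)

```text
time_s: 21.43
ee_pos: [514.0, -64.0, 351.4]
ee_rot: [-90.0, 0.1, 81.1]
force: [1.3, -0.3, -1.2]
gripper_width: 54.9
```

Call:
carry_out(
  increments=[
    [[0,0,0],[-40,0,15],0.4],
    [[0,0,0],[-80,0,30],0.4],
    [[0,0,0],[-80,0,30],0.4],
    [[0,0,0],[-80,0,30],0.4],
    [[0,0,0],[-80,0,30],0.4],
  ],
)

```text
time_s: 21.85
ee_pos: [472.3, -137.6, 351.0]
ee_rot: [-90.0, 0.1, 80.9]
force: [0.4, -0.3, 1.0]
gripper_width: 55.1
```

```bash
python3 nxt.py 413.7 -149
```

```text
cell [ 703.3 -340. ]
cell [ 557.3 -400.9]
cell [ 412.5 -240. ]
tube content z [47.7 49.8 52.7]
flap [ 66.67814823 -91.97255978 259.39626203]
21.9 54.77866910529585 [ 472.66524091 -137.00586622  350.83155765] [-89.94763995   0.11226902  81.02927114]
call
[-0.0, -0.0, -0.001] [-7.0, 20.3, 18.8]
[-0.001, -0.001, -0.001] [-13.9, 40.6, 37.5]
[-0.001, -0.001, -0.002] [-20.9, 60.9, 56.3]
[-0.001, -0.001, -0.002] [-20.9, 95.9, 56.3]
[-0.001, -0.001, -0.002] [-20.8, 125.9, 56.3]
[-0.001, -0.001, -0.002] [-20.8, 143.9, 56.2]
[-0.001, -0.001, -0.002] [-20.7, 153.9, 56.2]
[-0.001, -0.001, -0.002] [-20.7, 157.9, 56.2]
[-0.001, -0.001, -0.002] [-20.7, 157.9, 56.2]
```

```bash
python3 - <<'E'
from cells import *
f,o=wc(); [print(a,np.round(c[0],1),round(c[1],1),m.round(1)) for a,c,m in o]
E
```

```text
861 [ 413.7 -149. ] 17.9 [ 413.3 -148.7    9.9]
856 [ 412.3 -240.6] 17.9 [ 412.1 -240.    10. ]
845 [ 419.1 -325.1] 18.2 [ 418.8 -323.7   10. ]
342 [525.8  69.6] 77.0 [510.9  33.7  11.3]
234 [ 556.5 -404.4] 17.4 [ 556.5 -404.8    9.9]
```

Cell 3 is where it was. I'll pick it now.

Call:
carry_out(
  increments=[
    [[0,0,0],[-7,20,19],0.4],
    [[0,0,0],[-14,40,37.5],0.4],
    [[0,0,0],[-20.8,61,56.3],0.4],
    [[0,0,0],[-20.8,96,56.3],0.4],
    [[0,0,0],[-20.8,126,56.3],0.4],
    [[0,0,0],[-20.8,144,56.3],0.4],
    [[0,0,0],[-20.8,154,56.3],0.4],
    [[0,0,0],[-20.8,157.5,56.3],0.4],
    [[0,0,0],[-20.8,157.5,56.3],0.4],
    [[0,0,0],[-20.8,157.5,56.3],0.4],
  ],
)

```text
time_s: 22.78
ee_pos: [413.8, -149.2, 193.5]
ee_rot: [-89.9, 0.1, 81.1]
force: [0.5, -0.1, -0.3]
gripper_width: 54.6
```

Call:
carry_out(
  increments=[
    [[0,0,0],[0,0,0],1.0],
    [[0,0,0],[0,0,0],1.0],
    [[0,0,0],[0,0,0],1.0],
    [[0,0,0],[0,0,0],1.0],
    [[0,0,0],[0,0,0],1.0],
  ],
)

```text
time_s: 23.2
ee_pos: [413.2, -149.7, 193.8]
ee_rot: [-90.0, 0.1, 81.0]
force: [0.2, 1.1, 5.3]
gripper_width: 35.1
```

```bash
python3 place.py 250
```

```text
23.2 35.057122441265854 [0.21633957 1.14815042 5.27945471] [ 413.23041002 -149.68989348  193.8154234 ] [-89.97381923   0.1397415   80.99080628]
call
[0.0, 0.0, 0.0] [-0.1, -36.7, 0.0]
[0.0, 0.0, 0.0] [-0.2, -73.3, 0.0]
[0.0, 0.0, 0.0] [-0.3, -110.0, 0.1]
[-0.0, -0.0, -0.0] [27.2, -110.0, -13.1]
[-0.0, -0.0, -0.001] [54.8, -109.9, -26.3]
[-0.0, -0.001, -0.001] [82.3, -109.9, -39.4]
[-0.0, -0.001, -0.001] [109.8, -109.9, -52.6]
[-0.0, -0.001, -0.002] [137.3, -109.9, -65.8]
[-0.0, -0.001, -0.002] [164.8, -109.8, -78.9]
[-0.0, -0.002, -0.002] [192.3, -109.8, -92.1]
call
[-0.0, -0.0, -0.0] [27.5, 0.1, -13.2]
[-0.0, -0.0, -0.0] [27.5, 8.9, -13.2]
[-0.0, -0.0, -0.0] [27.5, 17.8, -13.2]
[-0.0, -0.0, -0.0] [27.5, 26.6, -13.2]
[-0.0, -0.0, -0.0] [27.5, 35.4, -13.2]
[-0.0, -0.0, -0.0] [27.5, 44.3, -13.2]
[-0.0, -0.0, -0.0] [27.5, 53.1, -13.2]
```

Call:
carry_out(
  increments=[
    [[0,0,0],[0,-36.7,0],1.0],
    [[0,0,0],[0,-73.3,0],1.0],
    [[0,0,0],[0,-110,0],1.0],
    [[0,0,0],[27.2,-110,-13.1],1.0],
    [[0,0,0],[54.8,-110,-26.3],1.0],
    [[0,0,0],[82.3,-110,-39.4],1.0],
    [[0,0,0],[109.8,-110,-52.6],1.0],
    [[0,0,0],[137.3,-110,-65.8],1.0],
    [[0,0,0],[164.8,-110,-78.9],1.0],
    [[0,0,0],[192.3,-110,-92],1.0],
  ],
)

```text
time_s: 24.03
ee_pos: [534.6, 27.4, 302.4]
ee_rot: [-89.9, 0.2, 81.0]
force: [0.1, -0.3, -0.5]
gripper_width: 34.5
```

Call:
carry_out(
  increments=[
    [[0,0,0],[28.5,0,-13],1.0],
    [[0,0,0],[28.5,0,-13],1.0],
    [[0,0,0],[28.5,0,-13],1.0],
    [[0,0,0],[28.5,0,-13],1.0],
    [[0,0,0],[28.5,0,-13],1.0],
    [[0,0,0],[28.5,0,-13],1.0],
  ],
)

```text
time_s: 24.53
ee_pos: [550.8, 51.3, 302.5]
ee_rot: [-89.9, 0.2, 80.9]
force: [0.5, 0.4, -0.1]
gripper_width: 34.9
```

```bash
python3 st.py
```

```text
34.88017096492502 [ 0.47163119  0.43875829 -0.09067633] [-45.77155657 -70.67522724 302.4741888 ] [-89.85812179   0.15402126  80.9293169 ] 24.5333
```

Call:
carry_out(
  increments=[
    [[0,0,0],[0.3,8,-0.5],1.0],
    [[0,0,0],[0.3,16,-0.5],1.0],
    [[0,0,0],[0.3,24,-0.5],1.0],
    [[0,0,0],[0.3,32,-0.5],1.0],
    [[0,0,0],[0.3,40,-0.5],1.0],
    [[0,0,0],[0.3,47,-0.5],1.0],
    [[0,0,0],[0.3,53,-0.5],1.0],
    [[0,0,0],[0.3,53,-0.5],1.0],
    [[0,0,0],[0.3,53,-0.5],1.0],
  ],
)

```text
time_s: 25.28
ee_pos: [551.9, 52.4, 249.0]
ee_rot: [-89.8, 0.1, 81.0]
force: [0.4, 0.4, -0.2]
gripper_width: 35.1
```

```bash
python3 st.py
```

```text
35.11468950922756 [ 0.36559661  0.38197451 -0.19239976] [-44.93787851 -69.38577391 249.00244224] [-89.84305681   0.14852653  81.01610753] 25.2833
```

Call:
carry_out(
  increments=[
    [[0,0,0],[-0.8,1.5,0],1.0],
    [[0,0,0],[-0.8,1.5,0],0.5],
    [[0,0,0],[-0.8,1.5,0],0.5],
    [[0,0,0],[-0.8,1.5,0],0.5],
    [[0,0,0],[-0.8,-20,0],0.5],
    [[0,0,0],[-0.8,-50,0],0.5],
    [[0,0,0],[0,-80,0],0.5],
    [[0,0,0],[0,-105,0],0.4],
    [[0,0,0],[-40,-105,0],0.4],
    [[0,0,0],[-78,-105,12],0.4],
  ],
)

```text
time_s: 26.12
ee_pos: [529.8, -22.5, 357.1]
ee_rot: [-90.3, 0.1, 81.2]
force: [0.5, -1.1, -0.3]
gripper_width: 54.4
```

Call:
carry_out(
  increments=[
    [[0,0,0],[-38,0,12],0.4],
    [[0,0,0],[-76,0,24],0.4],
    [[0,0,0],[-114,0,36],0.4],
    [[0,0,0],[-150,0,48],0.4],
    [[0,0,0],[-190,0,48],0.4],
    [[0,0,0],[-190,0,48],0.4],
    [[0,0,0],[-190,0,48],0.4],
    [[0,0,0],[-190,0,48],0.4],
    [[0,0,0],[-190,0,48],0.4],
  ],
)

```text
time_s: 26.87
ee_pos: [451.2, -201.8, 355.2]
ee_rot: [-89.9, 0.1, 81.1]
force: [0.5, 0.2, -0.4]
gripper_width: 54.5
```

```bash
python3 - <<'E'
from cells import *
f,o=wc(); [print(a,np.round(c[0],1),round(c[1],1),m.round(1)) for a,c,m in o]
E
python3 nxt.py 412.3 -240.6
```

```text
794 [ 412.5 -240.7] 17.8 [ 412.  -240.6    9.9]
775 [ 419. -325.] 18.0 [ 418.6 -324.3    9.9]
316 [519.3  39.7] 47.3 [506.9   5.7  11.3]
cell [ 557.2 -400.6]
tube content z [57.5 60.3 64.1]
flap [ 59.81790045 -92.90597469 258.59141608]
26.9667 54.81479129563131 [ 451.35717218 -201.5601737   355.19605518] [-89.88410646   0.122416    81.12918095]
call
[-0.001, 0.0, -0.001] [-14.8, 21.8, 10.8]
[-0.001, 0.0, -0.001] [-29.6, 43.6, 21.6]
[-0.002, 0.001, -0.002] [-44.5, 65.4, 32.4]
[-0.002, 0.001, -0.002] [-44.4, 100.4, 32.4]
[-0.002, 0.001, -0.002] [-44.3, 130.4, 32.3]
[-0.002, 0.001, -0.002] [-44.3, 148.4, 32.3]
[-0.002, 0.001, -0.002] [-44.3, 158.4, 32.2]
[-0.002, 0.001, -0.002] [-44.2, 162.4, 32.2]
[-0.002, 0.001, -0.002] [-44.2, 162.4, 32.2]
```

Call:
carry_out(
  increments=[
    [[0,0,0],[-15,22,11],0.4],
    [[0,0,0],[-30,44,21.6],0.4],
    [[0,0,0],[-44.3,65,32.3],0.4],
    [[0,0,0],[-44.3,100,32.3],0.4],
    [[0,0,0],[-44.3,130,32.3],0.4],
    [[0,0,0],[-44.3,148,32.3],0.4],
    [[0,0,0],[-44.3,158,32.3],0.4],
    [[0,0,0],[-44.3,162,32.3],0.4],
    [[0,0,0],[-44.3,162,32.3],0.4],
    [[0,0,0],[-44.3,162,32.3],0.4],
  ],
)

```text
time_s: 27.8
ee_pos: [412.4, -241.4, 193.8]
ee_rot: [-89.9, 0.2, 81.1]
force: [0.7, -0.0, -0.6]
gripper_width: 54.9
```

Call:
carry_out(
  increments=[
    [[0,0,0],[0,0,0],1.0],
    [[0,0,0],[0,0,0],1.0],
    [[0,0,0],[0,0,0],1.0],
    [[0,0,0],[0,0,0],1.0],
    [[0,0,0],[0,0,0],1.0],
  ],
)

```text
time_s: 28.22
ee_pos: [412.0, -241.9, 194.1]
ee_rot: [-90.0, 0.2, 81.0]
force: [0.0, 1.7, 4.4]
gripper_width: 35.2
```

```bash
python3 place.py 258
```

```text
28.2167 35.203367485675194 [0.00786979 1.6611914  4.36685117] [ 412.0144377  -241.86425726  194.06954757] [-89.96971677   0.15721579  81.00048926]
call
[0.0, 0.0, 0.0] [-0.1, -36.7, 0.0]
[0.0, 0.0, 0.0] [-0.2, -73.3, 0.0]
[0.0, 0.0, 0.0] [-0.3, -110.0, 0.1]
[-0.0, -0.0, -0.0] [38.6, -110.0, -11.5]
[-0.0, -0.0, -0.001] [77.5, -110.0, -23.0]
[-0.0, -0.001, -0.001] [116.4, -109.9, -34.5]
[-0.0, -0.001, -0.001] [155.4, -109.9, -46.0]
[-0.0, -0.001, -0.002] [194.3, -109.9, -57.5]
[-0.0, -0.001, -0.002] [233.2, -109.9, -69.0]
[-0.0, -0.002, -0.002] [272.1, -109.9, -80.6]
call
[-0.0, -0.0, -0.0] [38.9, 0.1, -11.6]
[-0.0, -0.0, -0.0] [38.9, 7.6, -11.6]
[-0.0, -0.0, -0.0] [38.9, 15.1, -11.6]
[-0.0, -0.0, -0.0] [38.9, 22.6, -11.6]
[-0.0, -0.0, -0.0] [38.9, 30.1, -11.6]
[-0.0, -0.0, -0.0] [38.9, 37.6, -11.6]
[-0.0, -0.0, -0.0] [38.9, 45.1, -11.6]
```

Call:
carry_out(
  increments=[
    [[0,0,0],[0,-36.7,0],1.0],
    [[0,0,0],[0,-73.3,0],1.0],
    [[0,0,0],[0,-110,0],1.0],
    [[0,0,0],[38.6,-110,-11.5],1.0],
    [[0,0,0],[77.5,-110,-23],1.0],
    [[0,0,0],[116.4,-110,-34.5],1.0],
    [[0,0,0],[155.4,-110,-46],1.0],
    [[0,0,0],[194.3,-110,-57.5],1.0],
    [[0,0,0],[233.2,-110,-69],1.0],
    [[0,0,0],[272.1,-110,-80.6],1.0],
  ],
)

```text
time_s: 29.05
ee_pos: [534.4, 16.5, 302.6]
ee_rot: [-89.9, 0.2, 81.0]
force: [0.9, -0.8, 0.2]
gripper_width: 35.0
```

Call:
carry_out(
  increments=[
    [[0,0,0],[38.5,0,-12],1.0],
    [[0,0,0],[38.5,0,-12],1.0],
    [[0,0,0],[38.5,0,-12],1.0],
    [[0,0,0],[38.5,0,-12],1.0],
    [[0,0,0],[38.5,0,-12],1.0],
    [[0,0,0],[38.5,0,-12],1.0],
  ],
)

```text
time_s: 29.55
ee_pos: [551.5, 49.4, 302.4]
ee_rot: [-89.9, 0.2, 80.9]
force: [0.2, -0.4, 0.5]
gripper_width: 34.9
```

```bash
python3 st.py
```

```text
34.865908884378534 [ 0.18308085 -0.38038409  0.48971191] [-44.86356012 -72.3905642  302.44436817] [-89.85663145   0.15631523  80.90130661] 29.55
```

Call:
carry_out(
  increments=[
    [[0,0,0],[0.9,8,0.2],1.0],
    [[0,0,0],[0.9,16,0.2],1.0],
    [[0,0,0],[0.9,24,0.2],1.0],
    [[0,0,0],[0.9,31,0.2],1.0],
    [[0,0,0],[0.9,38,0.2],1.0],
    [[0,0,0],[0.9,44.5,0.2],1.0],
    [[0,0,0],[0.9,44.5,0.2],1.0],
    [[0,0,0],[0.9,44.5,0.2],1.0],
  ],
)

```text
time_s: 30.22
ee_pos: [551.9, 51.6, 257.5]
ee_rot: [-89.8, 0.1, 81.0]
force: [-0.5, 0.1, 0.2]
gripper_width: 34.8
```

```bash
python3 st.py
```

```text
34.780957807799055 [-0.54315705  0.07462536  0.19373354] [-44.80407321 -70.1662018  257.51221126] [-89.84599696   0.14770146  81.01628057] 30.2167
```

Call:
carry_out(
  increments=[
    [[0,0,0],[0,0,0],0.5],
    [[0,0,0],[0,0,0],0.5],
    [[0,0,0],[0,0,0],0.5],
    [[0,0,0],[0,-20,0],0.5],
    [[0,0,0],[0,-55,0],0.5],
    [[0,0,0],[0,-90,0],0.5],
    [[0,0,0],[0,-125,-5],0.4],
    [[0,0,0],[0,-160,-15],0.4],
    [[0,0,0],[0,-172,-20],0.4],
    [[0,0,0],[0,-172,-20],0.4],
  ],
)

```text
time_s: 31.05
ee_pos: [573.1, 48.7, 434.3]
ee_rot: [-90.4, 0.0, 81.0]
force: [0.4, 0.5, -0.0]
gripper_width: 55.0
```

```bash
python3 - <<'E'
from look import *
k=(np.hypot(Q[...,0]+45,Q[...,1]+70.5)<26)&(Q[...,2]>66)&(Q[...,2]<77)
print('cell top',k.sum(),np.percentile(Q[k][:,2],[5,50,95]),cv2.minEnclosingCircle(Q[k][:,:2].astype(np.float32)))
q=Q[k]; c=np.linalg.lstsq(np.c_[q[:,:2],np.ones(len(q))],q[:,2],rcond=None)[0]; print('tilt',c)
from fit import discs
f,z,K,M=grab('top'); P=cloud(z,K,M); Q=(P-O)@RZ
for o in discs(f,P):
    if 90<o[0]<145: print(o[1])
m=(Q[...,2]>250)&(Q[...,2]<270)&(abs(Q[...,1])<125)&(Q[...,0]>20)&(abs(Q[...,1])>60); print('flap',np.median(Q[m],0))
f,z,K,M=grab('scene'); cv2.imwrite('pics/s8.png',cv2.resize(f,(800,600)))
E
```

```text
tube px [254.75246801 155.26429514]
0 6 3828 [347.7 363.  372.3]
6 12 6722 [336.2 360.6 372.1]
12 18 6432 [ 72.4 358.6 371.8]
19 24 5569 [ 79.6 360.8 372.1]
tube rim pts 238 [-68.06932839 -87.12239661] [-21.57976489 -54.67627872] ((-45.15095520019531, -70.8743667602539), 23.690792083740234)
cell top 788 [69.92650357 71.8539242  73.33061599] ((-45.307464599609375, -71.10409545898438), 23.624536514282227)
tilt [-8.27110892e-04 -1.30813483e-03  7.16711484e+01]
[ 667.7 -359.7    6.2]
[ 557.1 -398.     8.4]
[ 527.1 -313.4    8.6]
[ 418.9 -322.5    8.3]
flap [ 53.30466095  92.75857006 258.10120249]
```

View pics/w4.png

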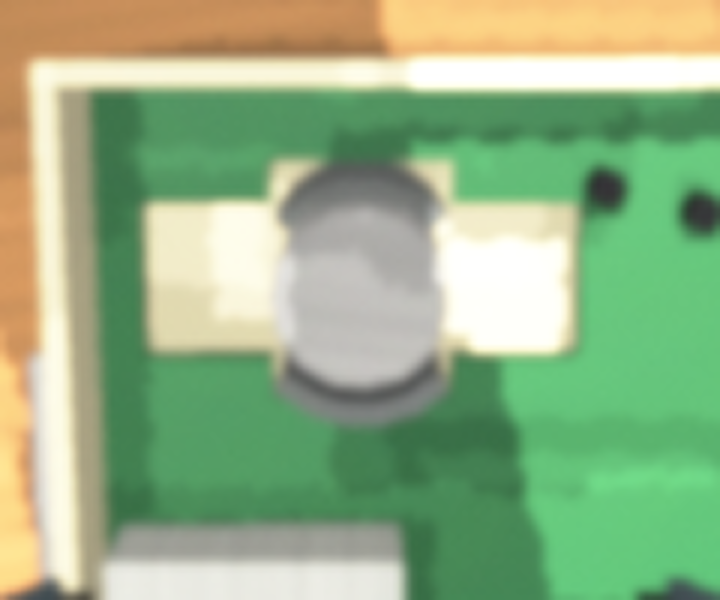

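View pics/s8.png

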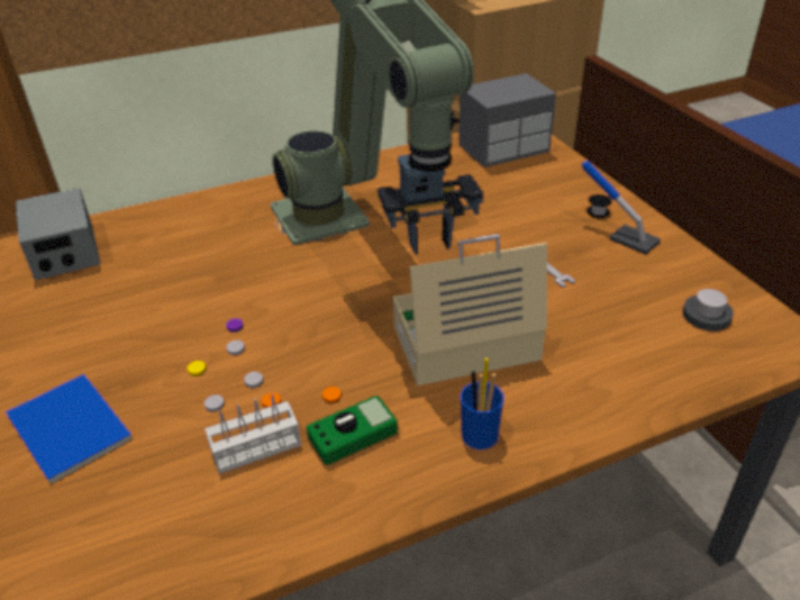

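The crop shows the grey cell filling the bore at (360,295), flat below the rim. Its top measures 71.8 mm, against 72 for the mark. The scene view shows the flap standing open. I'll back off and let it settle onto the stay before handing in.

Call:
carry_out(
  increments=[
    [[0,0,0],[0,0,30],0.4],
    [[0,0,0],[0,0,60],0.4],
    [[0,0,0],[0,0,90],0.4],
    [[0,0,0],[0,0,110],0.4],
    [[0,0,0],[0,0,110],0.4],
    [[0,0,0],[0,0,110],0.4],
    [[0,0,0],[0,0,110],0.4],
    [[0,0,0],[0,0,110],0.4],
    [[0,0,0],[0,0,110],0.4],
    [[0,0,0],[0,0,110],0.4],
  ],
)

```text
time_s: 32.03
ee_pos: [464.1, 65.9, 429.7]
ee_rot: [-89.9, 0.1, 81.0]
force: [0.8, -0.2, -0.3]
gripper_width: 54.6
```

Call:
carry_out(
  increments=[
    [[0,0,0],[0,0,0],0.4],
    [[0,0,0],[0,0,0],0.4],
    [[0,0,0],[0,0,0],0.4],
    [[0,0,0],[0,0,0],0.4],
    [[0,0,0],[0,0,0],0.4],
    [[0,0,0],[0,0,0],0.4],
    [[0,0,0],[0,0,0],0.4],
    [[0,0,0],[0,0,0],0.4],
    [[0,0,0],[0,0,0],0.4],
    [[0,0,0],[0,0,0],0.4],
  ],
)

```text
time_s: 32.87
ee_pos: [463.4, 66.0, 430.1]
ee_rot: [-89.9, 0.1, 81.0]
force: [-0.4, 0.5, 0.2]
gripper_width: 54.7
```

Call:
carry_out(
  increments=[
    [[0,0,0],[0,0,0],0.4],
    [[0,0,0],[0,0,0],0.4],
    [[0,0,0],[0,0,0],0.4],
    [[0,0,0],[0,0,0],0.4],
    [[0,0,0],[0,0,0],0.4],
    [[0,0,0],[0,0,0],0.4],
    [[0,0,0],[0,0,0],0.4],
    [[0,0,0],[0,0,0],0.4],
    [[0,0,0],[0,0,0],0.4],
    [[0,0,0],[0,0,0],0.4],
  ],
)

```text
time_s: 33.7
ee_pos: [463.4, 66.0, 430.1]
ee_rot: [-89.9, 0.1, 81.0]
force: [0.3, -1.3, 0.1]
gripper_width: 54.7
```

Call:
carry_out(
  increments=[
    [[0,0,0],[0,0,0],0.4],
    [[0,0,0],[0,0,0],0.4],
    [[0,0,0],[0,0,0],0.4],
    [[0,0,0],[0,0,0],0.4],
    [[0,0,0],[0,0,0],0.4],
    [[0,0,0],[0,0,0],0.4],
    [[0,0,0],[0,0,0],0.4],
    [[0,0,0],[0,0,0],0.4],
    [[0,0,0],[0,0,0],0.4],
    [[0,0,0],[0,0,0],0.4],
  ],
)

```text
time_s: 34.53
ee_pos: [463.4, 66.0, 430.1]
ee_rot: [-89.9, 0.1, 81.0]
force: [0.6, -0.8, -0.2]
gripper_width: 54.4
```

```bash
cat > fl.py <<'E'
from arc import *
f,z,K,M=grab('top'); P=cloud(z,K,M); Q=(P-O)@RZ
m=(Q[...,2]>250)&(Q[...,2]<270)&(abs(Q[...,1])<125)&(Q[...,0]>20)&(abs(Q[...,1])>60); q=np.median(Q[m],0); print('flap',q,np.arctan2(q[2]-85,90-q[0]),env.state()['time_s'])
k=(np.hypot(Q[...,0]-50,Q[...,1]-110)<25)&(Q[...,2]>150)&(Q[...,2]<225); print('stay top',k.sum(),np.median(Q[k],0) if k.any() else '')
E
python3 fl.py
```

```text
flap [ 46.12709465  60.26411459 256.25573636] 1.3200063569461815 34.5833
stay top 107 [ 45.88601309 113.99920255 193.83471904]
```

Call:
carry_out(
  increments=[
    [[0,0,0],[0,0,0],0.4],
    [[0,0,0],[0,0,0],0.4],
    [[0,0,0],[0,0,0],0.4],
    [[0,0,0],[0,0,0],0.4],
    [[0,0,0],[0,0,0],0.4],
    [[0,0,0],[0,0,0],0.4],
    [[0,0,0],[0,0,0],0.4],
    [[0,0,0],[0,0,0],0.4],
    [[0,0,0],[0,0,0],0.4],
    [[0,0,0],[0,0,0],0.4],
  ],
)

```text
time_s: 35.42
ee_pos: [463.4, 66.0, 430.1]
ee_rot: [-89.9, 0.1, 81.0]
force: [-0.3, -0.4, -0.8]
gripper_width: 54.9
```

Call:
carry_out(
  increments=[
    [[0,0,0],[0,0,0],0.4],
    [[0,0,0],[0,0,0],0.4],
    [[0,0,0],[0,0,0],0.4],
    [[0,0,0],[0,0,0],0.4],
    [[0,0,0],[0,0,0],0.4],
    [[0,0,0],[0,0,0],0.4],
    [[0,0,0],[0,0,0],0.4],
    [[0,0,0],[0,0,0],0.4],
    [[0,0,0],[0,0,0],0.4],
    [[0,0,0],[0,0,0],0.4],
  ],
)

```text
time_s: 36.25
ee_pos: [463.4, 66.0, 430.1]
ee_rot: [-89.9, 0.1, 81.0]
force: [-0.5, 0.4, 0.4]
gripper_width: 54.5
```

Call:
carry_out(
  increments=[
    [[0,0,0],[0,0,0],0.4],
    [[0,0,0],[0,0,0],0.4],
    [[0,0,0],[0,0,0],0.4],
    [[0,0,0],[0,0,0],0.4],
    [[0,0,0],[0,0,0],0.4],
    [[0,0,0],[0,0,0],0.4],
    [[0,0,0],[0,0,0],0.4],
    [[0,0,0],[0,0,0],0.4],
    [[0,0,0],[0,0,0],0.4],
    [[0,0,0],[0,0,0],0.4],
  ],
)

```text
time_s: 37.08
ee_pos: [463.4, 66.0, 430.1]
ee_rot: [-89.9, 0.1, 81.0]
force: [-0.5, 0.1, -0.8]
gripper_width: 54.5
```

```bash
python3 fl.py
```

```text
flap [ 43.24954941  61.53360084 255.0457093 ] 1.3024963779215635 37.1333
stay top 119 [ 46.83211104 113.76189061 193.5178328 ]
```

Call:
carry_out(
  increments=[
    [[0,0,0],[0,0,0],0.4],
    [[0,0,0],[0,0,0],0.4],
    [[0,0,0],[0,0,0],0.4],
    [[0,0,0],[0,0,0],0.4],
    [[0,0,0],[0,0,0],0.4],
    [[0,0,0],[0,0,0],0.4],
    [[0,0,0],[0,0,0],0.4],
    [[0,0,0],[0,0,0],0.4],
    [[0,0,0],[0,0,0],0.4],
    [[0,0,0],[0,0,0],0.4],
  ],
)

```text
time_s: 37.97
ee_pos: [463.4, 66.0, 430.1]
ee_rot: [-89.9, 0.1, 81.0]
force: [0.2, 0.5, 0.1]
gripper_width: 54.4
```

Call:
carry_out(
  increments=[
    [[0,0,0],[0,0,0],0.4],
    [[0,0,0],[0,0,0],0.4],
    [[0,0,0],[0,0,0],0.4],
    [[0,0,0],[0,0,0],0.4],
    [[0,0,0],[0,0,0],0.4],
    [[0,0,0],[0,0,0],0.4],
    [[0,0,0],[0,0,0],0.4],
    [[0,0,0],[0,0,0],0.4],
    [[0,0,0],[0,0,0],0.4],
    [[0,0,0],[0,0,0],0.4],
  ],
)

```text
time_s: 38.8
ee_pos: [463.4, 66.0, 430.1]
ee_rot: [-89.9, 0.1, 81.0]
force: [-0.6, -0.2, -1.0]
gripper_width: 54.8
```

Call:
carry_out(
  increments=[
    [[0,0,0],[0,0,0],0.4],
    [[0,0,0],[0,0,0],0.4],
    [[0,0,0],[0,0,0],0.4],
    [[0,0,0],[0,0,0],0.4],
    [[0,0,0],[0,0,0],0.4],
    [[0,0,0],[0,0,0],0.4],
    [[0,0,0],[0,0,0],0.4],
    [[0,0,0],[0,0,0],0.4],
    [[0,0,0],[0,0,0],0.4],
    [[0,0,0],[0,0,0],0.4],
  ],
)

```text
time_s: 39.63
ee_pos: [463.4, 66.0, 430.1]
ee_rot: [-89.9, 0.1, 81.0]
force: [1.2, 0.1, -0.4]
gripper_width: 54.8
```

```bash
python3 fl.py; python3 -c "
from fit import *
f,z,K,M=grab('top'); P=cloud(z,K,M); [print(o[1]) for o in discs(f,P) if 90<o[0]<145]"
```

```text
flap [ 43.21386452 -61.20045406 255.21413397] 1.30255438569809 39.6833
stay top 118 [ 47.07395963 113.46899198 194.020638  ]
[ 587.  -412.8    8.2]
[ 527.5 -313.6    8. ]
[ 419.  -322.7    8. ]
```

```bash
python3 -c "
from h import *
print(env.job_done())"
```

```text
the job is handed in; nothing more can be done
None
```

The job is handed in at about 40 s of the 210 s allowed; no verdict was reported.

**What I did:** I lifted the flap by its bar to about 1.50 rad, swung the stay up to about 1.65 rad and let go of both. The tube held the 28 mm plug, so I lowered four grey cells onto it.

**Last checks:**
- **Stack:** the top of the stack measured 71.8 mm above the bench, against 72 mm for the mark. The top cell was flat, with a tilt of about 0.002 rad.
- **Flap and stay:** the flap came to rest at 1.30 rad, the same in two readings 2.5 s apart. The stay was upright under it.
- **Spare cells:** the three spares are on the bench. One of them moved by itself from about (557, -398) to (587, -413) while the arm was elsewhere.
- **Bystanders:** the arm never went near the meter, rack or wrench. I checked them only by eye in the scene picture, where they looked in place.

**Disagreements:**
- **Cameras:** the top and scene cameras differed by 3–4 mm on positions, so I used the wrist camera for grasping and placing.
- **Second grasp:** it was about 7 mm off centre along the jaws, and closing them pulled the cell to the middle. I allowed for the remaining 1 mm when placing it.

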